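# Move a brake-pad carrier over the end stop to the next rail and seat it

## Task

Lift the carrier with the two brake pads over the end stop of the plain rail and set it down on the other rail, the one with the gap in its running edge, just inside either end stop. Keeping hold of it and pressing lightly down, slide it along that rail until it drops into the gap, then let go and leave it there level and released. Set it down and push it with a light hand (never more than 25 N on the rail), do not let it fall, and leave the other things on the bench where they are.

Things in the scene. Friction and masses are not known exactly. Their poses are not given: they have to be found in the camera images.
- carrier_tab (a point): Centre of the carrier's upright aluminium grip tab: 24 mm in x, 10 mm thick in y (pinch it along y), 44 mm high, centred here, 42 mm above the saddle's underside. Carrier axes: x across the rail, y along it, z up. The tab is sprung: pressed, it sinks towards the saddle, up to 12 mm, with 1.2 N per mm, damped; lifted, it stands fully out
- carrier: Loose carrier: inverted U of aluminium, a dark brake pad on each cheek, 0.48 to 0.66 kg. Origin: centre of the underside of its saddle, a flat plate 36 mm long in y that rests on the rail. Cheeks straddle the rail, 18 mm between them, reaching 52 mm below the origin; pads 80 mm long in y, lowest 56 mm below it; 50 mm wide in x. Starts on rail_a within 30 mm of its middle
- rail_a: Plain rail where the carrier starts, fixed. Origin on the bench under its middle; y along it, z up. Flat steel bar on edge, 10 mm thick in x, 250 mm long, running edge 150 mm above the bench. End stops rise 14 mm above the edge, inner faces 115 mm from the middle. Base plate 110 mm wide. Left or right of rail_b, not exactly in line with it
- rail_b: Second rail, fixed, with a gap in its running edge. Origin, axes, thickness, edge height (150 mm) and end stops (14 mm high, inner faces 115 mm either side of the middle) as rail_a; its bar is 320 mm long and runs on past the stops. 70 to 80 mm from the middle, the saddle rests on unbroken edge, clear of the stop. The carrier may press on this rail with 25 N at most
- rail_b_mid (a point): Middle of rail_b at running-edge height, NOT the gap. The gap is 40 mm long in y, 6 mm deep, square-edged, with the saddle's underside seated 144 mm above the bench. Its middle lies anywhere within 30 mm of this point along y, new each time and not measured: feel for it. A level saddle drops in only when wholly over it (2 mm spare either way), then meets its end. The edge is rigid; sliding friction is about half the load
- jar: Bystander: amber jar, 68 mm across, 85 mm high; origin at its underside. Leave alone
- bearing: Bystander: steel bearing ring, 72 mm across, 22 mm high; origin at its underside. Leave alone
- tray: Bystander: grey open plastic tray, 100 by 140 mm, 40 mm high; origin at its underside. Leave alone
- wrench: Bystander: steel wrench lying on the bench; origin at its underside. Leave alone
There are look-alikes about, which are no part of the job. Leave any green or pink look-alike of the carrier alone.

How it is judged:
By the outcome, as a careful person would: the job done as asked, in the order asked, and still so for the second after the job is handed in, with the robot touching nothing.
It also fails if it takes over 54 s, if anything falls off the work surface, if the arm or the gripper's body presses on something with over 40 N, if the wrist force passes 120 N, or if a joint passes its speed limit or range.

## Robot

A 6-joint arm with a two-finger parallel gripper is mounted at the origin on the work surface. World frame = base frame: x ahead of the robot, y to its left, z up, the work surface at z = 0. Lengths are in m, angles in rad, forces in N, time in s.
With the tool pointing down it reaches from about 0.25 to 0.775 m from the base axis. Payload 4 kg.
Tool frame: the origin (TCP) lies at the very end of the fingers, on their centre line; the grasp point (between the pads) lies manip.hold_point_z behind it (manip.hold_point_z is the distance from the TCP to the grasp point, in m); y points along the fingers, z is the direction in which the jaws open and shut, and the axes are right-handed (so a half turn about y gives the same grasp; the last joint's range is limited). The gripper opens to 85 mm and grips with 20 to 120 N. Pads are 22 mm wide; open, the fingers measure 114 mm over their backs; the gripper's body (76 mm by 85 mm) begins 54 mm behind the grasp point. The pads swing forward as they close: fully open they stand 13 mm farther back than shut.
Start: joints at [-1.205, 0.087, 1.371, -0, 1.684, -0.103], TCP at [0.248, -0.491, 0.231] pointing down, gripper open.
Joint ranges: [-3.1, 3.1], [-0.76, 2.03], [0.27, 2.55], [-1.08, 4.22], [0.17, 2.65], [-2.57, 2.57]. Speed limits (rad/s): [2.79, 2.79, 3.14, 3.14, 3.14, 3.14].

## Interface

Orientations are given as a rotation vector (axis times angle).
In Python, from cell import readout, imaging, order, manip gives the robot as it stands.
- The arm moves only by the shell command python3 -m inch 'ROWS' [OPENING] [FORCE]. ROWS is JSON, a list of rows, each an object of numbers: "x", "y", "z": the shift along the tool's x, y, z in cm; "wx", "wy", "wz": the turn, a rotation vector about the tool's x, y, z in rad. A call has 1 to 8 rows; each row shifts and turns the pose as measured when the row begins, along the tool's axes as they then stand; what a row does not reach is not made up. A row lasts 1/12 s, in which the tool goes at most 41.7 mm and 7.16 degrees, less where a joint would pass 70% of its speed; a pose out of reach is approached as far as the arm can. A call is refused whole if a number of a shift passes 4.17 or a number of a turn 0.125, either way. A call with a gripper value outside its range is refused whole. OPENING is the finger opening in cm, from 0 to 8.54, set as the call begins (- or left out, the last holds). The fingers move at their own pace and stop on an object; FORCE is the grip in N (left out, the last holds). Time passes only in rows, so rows that do not move let the fingers close. It gives the time, the measured TCP pose, the force and the opening at its end, in the units of the state.
- readout.sense(): the state, without advancing time (a new reading comes with each control period).
- imaging.camera(name): name is "side" or "top"; returns a dict with "color" (384x512x3 uint8, red, green, blue), "fx", "fy", "cx", "cy" (pixels), "R" (3x3) and "t" (3): a world point X has camera coordinates R X + t. Camera axes: x right, y down, z forward; pixel columns grow to the right and rows downward; lengths in m; the calibration is good to about 2 mm. A picture is of the moment at which its call begins. There is no depth.
- order.close_job(): hands the job in, once; it reports no verdict.
The state is a dict: "clock": time; "joint_pos": joint angles; "dq": joint speeds; "joint_efforts": joint torques, N m; "tool_pos": TCP position; "tool_rot": TCP orientation; "wrist_force": force on the tool from outside, world axes, zero at the start; "moment": the same for the moment, N m; "finger_gap": finger opening in m.
Only numpy, scipy, OpenCV 4.12 (cv2) and the standard library are available. Lean on these libraries where they do the work, as an engineer would, in place of code of your own. Each camera call takes 0.05 s, during which the arm holds its last target.

## Working session

There is one attempt and no reset: what is moved stays moved. The work goes in short steps, Python scripts to look and compute and a shell command to move; the robot and the scene stay as the last step left them, time stands still between calls to the robot, and variables do not carry over. Pictures are saved under pics/ and viewed, and the job is handed in when it is done.

```bash
ls; mkdir -p pics
python3 - <<'E'
from cell import readout, imaging, order, manip
import cv2
print(readout.sense()); print([ (k,getattr(manip,k)) for k in dir(manip) if k[0]!='_'])
for n in("side","top"):
    c=imaging.camera(n); cv2.imwrite(f"pics/{n}0.png",c["color"][:,:,::-1]); print({k:v for k,v in c.items() if k!="color"})
E
```

```text
pics
{'clock': 0.0, 'joint_pos': array([-1.20512660e+00,  8.79713708e-02,  1.37229621e+00,  3.15711571e-05,
        1.68358046e+00, -1.03094156e-01]), 'dq': array([ 1.37199830e-03,  2.03846870e-03, -1.07691638e-03, -9.83448430e-05,
       -1.22309126e-03, -1.39185631e-03]), 'joint_efforts': array([-4.90722723e-04, -3.51867950e+01, -3.13274968e+01, -2.11157508e-04,
        1.08081533e-02,  3.03448701e-06]), 'tool_pos': array([ 0.24830828, -0.49019409,  0.23010889]), 'tool_rot': array([-0.46837807,  1.96275344, -1.95823831]), 'wrist_force': array([-0.378706  ,  0.19095578, -1.07799181]), 'moment': array([0.04422536, 0.02953499, 0.02335882]), 'finger_gap': 0.0851893552781134}
[('PlanningError', <class 'cell.PlanningError'>), ('hold_point_z', 0.0187)]
{'fx': 372.1982972606438, 'fy': 372.1982972606438, 'cx': 252.26500208916383, 'cy': 192.93635209658487, 'R': array([[-0.84974119, -0.52715658, -0.00677054],
       [-0.36650643,  0.59991788, -0.71117619],
       [ 0.37896298, -0.60183426, -0.70298121]]), 't': array([0.44919194, 0.32289027, 1.04625567])}
{'fx': 403.81471688087277, 'fy': 403.81471688087277, 'cx': 253.22734390067762, 'cy': 192.7781949590775, 'R': array([[ 0.0125963 , -0.99989596,  0.00702903],
       [-0.99187745, -0.01338448, -0.12649107],
       [ 0.12657199, -0.00537862, -0.99194284]]), 't': array([-0.03883999,  0.56128532,  1.31913779])}
```

View pics/side0.png

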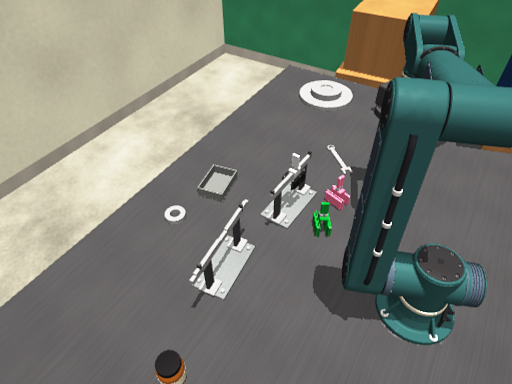

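View pics/top0.png

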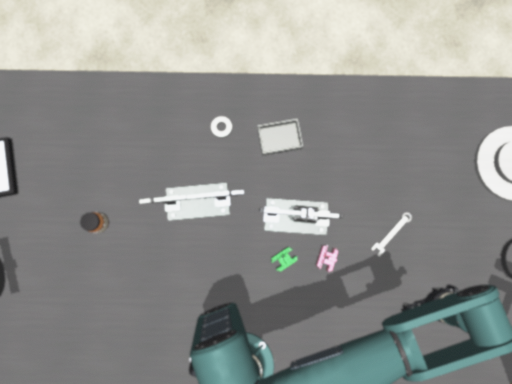

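Run:
```python
import cv2
a=cv2.imread("pics/side0.png");b=cv2.imread("pics/top0.png")
cv2.imwrite("pics/s1.png",cv2.resize(a[140:300,180:360],None,fx=4.4,fy=3.7 and 3.7,interpolation=2)) if 0 else cv2.imwrite("pics/s1.png",cv2.resize(a[145:300,185:365],None,fx=3.8,fy=3.8,interpolation=2))
cv2.imwrite("pics/t1.png",cv2.resize(b[175:275,130:350],None,fx=3.6,fy=3.6,interpolation=2))
```

```text
(no output)
```

View pics/s1.png

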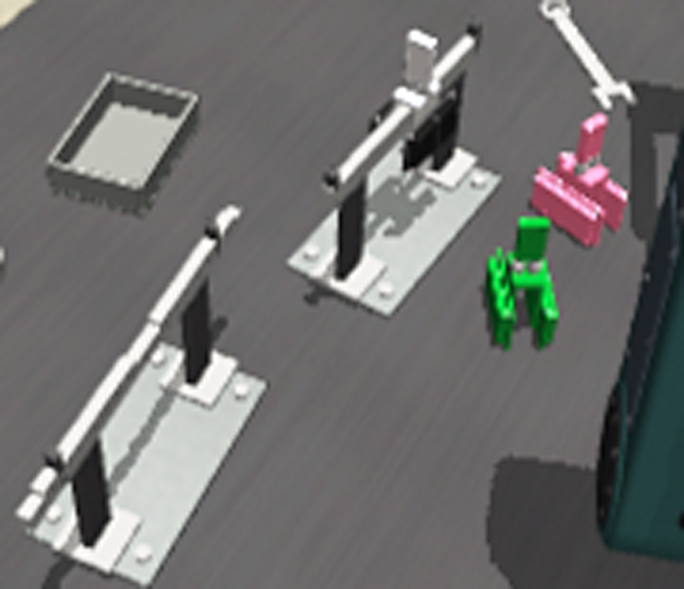

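View pics/t1.png

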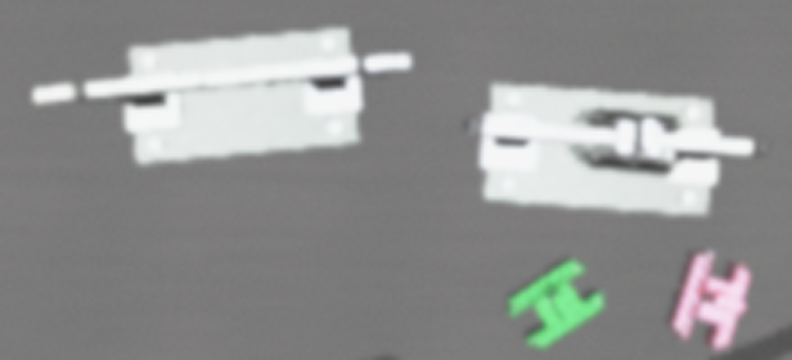

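Run:
```python
import cv2
a=cv2.imread("pics/side0.png");b=cv2.imread("pics/top0.png")
def cr(im,u,v,w,h,s,n):
    o=cv2.resize(im[v:v+h,u:u+w],None,fx=s,fy=s,interpolation=0)
    for k in range(0,w,5): cv2.putText(o,str(u+k),(k*s,8),0,.32,(0,255,255),1); cv2.line(o,(k*s,9),(k*s,13),(0,255,255),1)
    for k in range(0,h,5): cv2.putText(o,str(v+k),(0,k*s+8),0,.32,(255,255,0),1); cv2.line(o,(0,k*s),(6,k*s),(255,255,0),1)
    cv2.imwrite("pics/"+n,o)
cr(a,188,195,66,82,7,"sb.png");cr(a,268,148,50,50,11,"sa.png")
cr(b,136,182,112,30,7,"tb.png");cr(b,258,196,84,34,9,"ta.png")
```

```text
(no output)
```

View pics/sb.png

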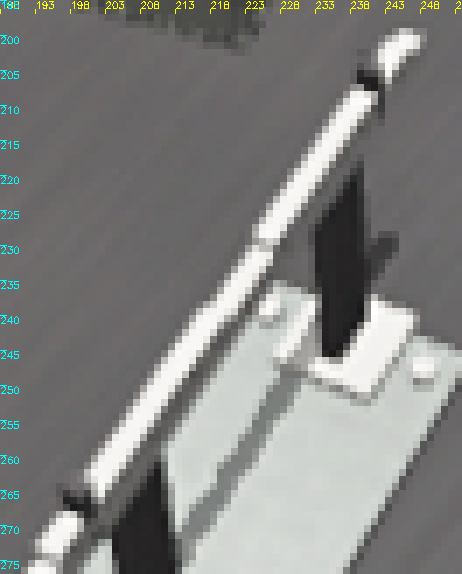

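View pics/sa.png

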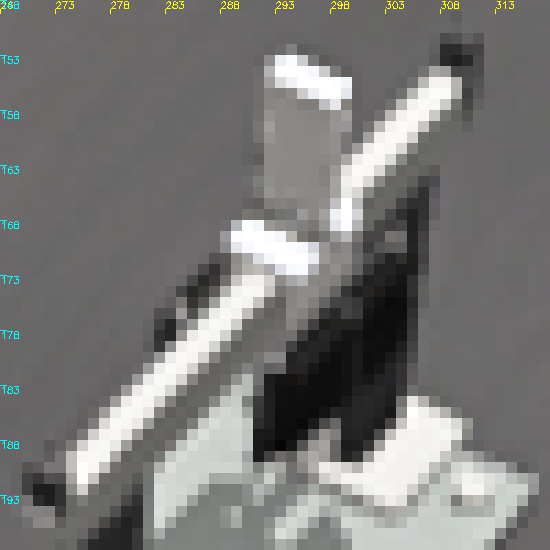

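View pics/tb.png

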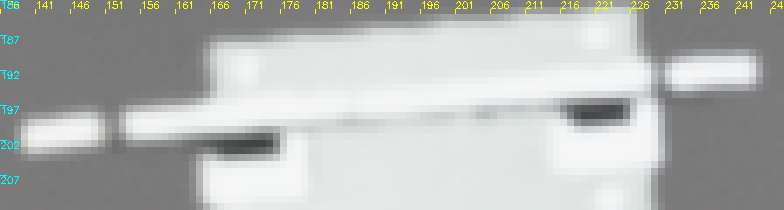

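View pics/ta.png

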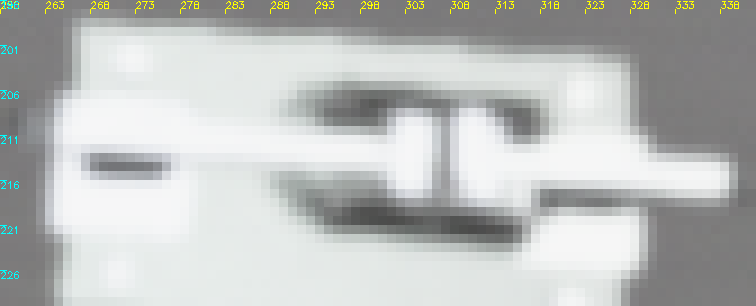

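```bash
cat > h.py <<'E'
import numpy as np, cv2
CAM={'side':dict(f=372.1982972606438,cx=252.26500208916383,cy=192.93635209658487,R=np.array([[-0.84974119,-0.52715658,-0.00677054],[-0.36650643,0.59991788,-0.71117619],[0.37896298,-0.60183426,-0.70298121]]),t=np.array([0.44919194,0.32289027,1.04625567])),
'top':dict(f=403.81471688087277,cx=253.22734390067762,cy=192.7781949590775,R=np.array([[0.0125963,-0.99989596,0.00702903],[-0.99187745,-0.01338448,-0.12649107],[0.12657199,-0.00537862,-0.99194284]]),t=np.array([-0.03883999,0.56128532,1.31913779]))}
def proj(n,X):
    c=CAM[n]; p=c['R']@np.asarray(X,float)+c['t']; return np.array([c['f']*p[0]/p[2]+c['cx'],c['f']*p[1]/p[2]+c['cy']])
def atz(n,uv,z):
    c=CAM[n]; d=c['R'].T@np.array([(uv[0]-c['cx'])/c['f'],(uv[1]-c['cy'])/c['f'],1]); o=-c['R'].T@c['t']; return o+d*(z-o[2])/d[2]
def tri(s,t):
    P=[np.c_[np.array([[CAM[n]['f'],0,CAM[n]['cx']],[0,CAM[n]['f'],CAM[n]['cy']],[0,0,1]])@np.c_[CAM[n]['R'],CAM[n]['t']]] for n in('side','top')]
    X=cv2.triangulatePoints(P[0],P[1],np.array(s,float).reshape(2,1),np.array(t,float).reshape(2,1)).ravel(); return X[:3]/X[3]
E
python3 - <<'E'
from h import *
np.set_printoptions(precision=4,suppress=True)
for n,s,t in [("Bfar",(240.6,205.7),(230.2,192.3)),("Bnear",(199,265.8),(151.5,200)),("tab",(296.2,155.3),(310,212.5)),("Afar",(309.5,152.2),(339.5,216)),("Anear",(271.5,192.3),(264,211))]:
    s=np.array(s)+.0; print(n,tri(s,t),"side@.164",atz('side',s,.164),"top@.164",atz('top',t,.164),"side@.214",atz('side',s,.214),"top@.214",atz('top',t,.214))
for s in [(225,229),(218,238)]: print(atz('side',s,.15))
E
```

```text
Bfar [0.5463 0.0391 0.1517] side@.164 [0.5382 0.0482 0.164 ] top@.164 [0.5459 0.0391 0.164 ] side@.214 [0.5112 0.087  0.214 ] top@.214 [0.5395 0.0365 0.214 ]
Bnear [0.5192 0.278  0.1552] side@.164 [0.5135 0.2818 0.164 ] top@.164 [0.5192 0.2764 0.164 ] side@.214 [0.488  0.3061 0.214 ] top@.214 [0.5139 0.264  0.214 ]
tab [ 0.4833 -0.1965  0.21  ] side@.164 [ 0.5054 -0.2496  0.164 ] top@.164 [ 0.4877 -0.203   0.164 ] side@.214 [ 0.4804 -0.1922  0.214 ] top@.214 [ 0.4837 -0.1956  0.214 ]
Afar [ 0.4774 -0.2935  0.1594] side@.164 [ 0.4739 -0.2886  0.164 ] top@.164 [ 0.4783 -0.292   0.164 ] side@.214 [ 0.4509 -0.2288  0.214 ] top@.214 [ 0.4746 -0.281   0.214 ]
Anear [ 0.4934 -0.0638  0.1484] side@.164 [ 0.488  -0.0489  0.164 ] top@.164 [ 0.4904 -0.064   0.164 ] side@.214 [ 0.4641 -0.0041  0.214 ] top@.214 [ 0.4863 -0.0624  0.214 ]
[0.5338 0.137  0.15  ]
[0.5319 0.174  0.15  ]
```

Run:
```python
from h import *
np.set_printoptions(precision=4,suppress=True)
a=cv2.cvtColor(cv2.imread("pics/side0.png"),cv2.COLOR_BGR2GRAY).astype(float)
b=cv2.cvtColor(cv2.imread("pics/top0.png"),cv2.COLOR_BGR2GRAY).astype(float)
def sidebar(p,q,half=5):
    pts=[]
    for v in range(p[1],q[1]+1):
        u0=p[0]+(q[0]-p[0])*(v-p[1])/(q[1]-p[1]); us=np.arange(int(u0-half),int(u0+half)+1)
        w=np.clip(a[v,us]-170,0,80); 
        if w.sum()>100: pts.append(((us*w).sum()/w.sum(),v))
    return np.array(pts)
# B bar: segments outside gap (rows 209-226, 242-262)
for n,segs in {"B":[((238,209),(227,226)),((214,242),(202,262))],"A":[((308,155),(301,162)),((288,176),(276,189))]}.items():
    P=np.concatenate([sidebar(*s) for s in segs]); W=np.array([atz('side',p,.15)[:2] for p in P])
    k=np.polyfit(W[:,1],W[:,0],1); print(n,"side x=",k, "resid mm",1e3*np.abs(np.polyval(k,W[:,1])-W[:,0]).max(), "yaw",np.degrees(np.arctan(-k[0])))
# top: B extension bars on bench
def topbar(u0,u1,v0,v1,bg):
    P=[]
    for u in range(u0,u1+1):
        vs=np.arange(v0,v1+1); w=np.clip(b[vs,u]-bg,0,None); P.append((u,(vs*w).sum()/w.sum()))
    return np.array(P)
P=np.concatenate([topbar(140,147,194,208,140),topbar(155,160,194,205,140),topbar(233,242,186,199,140)])
W=np.array([atz('top',p,.15)[:2] for p in P]);k=np.polyfit(W[:,1],W[:,0],1);print("B top",k,"resid",1e3*np.abs(np.polyval(k,W[:,1])-W[:,0]).max())
P=topbar(331,337,209,222,140);W=np.array([atz('top',p,.15)[:2] for p in P]);print("A top end",W.mean(0))
print(b[192,226:248].astype(int)); print(b[200,134:158].astype(int)); print(b[216,330:346].astype(int)); print(b[211,254:270].astype(int))
```

```text
B side x= [-0.1073  0.5487] resid mm 0.47601762683746607 yaw 6.125839751557572
A side x= [0.0592 0.4953] resid mm 1.3847708972483663 yaw -3.3907809465246332
B top [-0.1078  0.5516] resid 0.7520563153701199
A top end [ 0.4817 -0.2783]
[246 244 234 189 167 214 241 245 245 244 244 244 243 243 243 243 240 223
 170 130 123 122]
[123 122 121 125 148 196 230 238 239 240 242 244 244 244 243 233 202 158
 145 178 224 239 241 242]
[236 238 240 242 243 243 243 241 226 168 122 125 127 121 123 124]
[122 122 123 120 118 118 131 139 143 175 223 241 244 244 244 244]
```

Run:
```python
from h import *
np.set_printoptions(precision=4,suppress=True)
e=[atz('top',p,.15) for p in((244.1,192),(138.9,201.2))]; print(e,np.mean(e,0),np.linalg.norm(e[0]-e[1]))
e=[atz('top',p,.15) for p in((338.9,216),(264,211.5))]; print(e,np.mean(e,0),np.linalg.norm(e[0]-e[1]))
# side stops B
print(proj('side',(.532,.16,.15)))
def ov(n,f,cx,cy,yaw,L,im,out,box,s,tab=None):
    img=cv2.imread(im); u,v,w,h=box; o=cv2.resize(img[v:v+h,u:u+w],None,fx=s,fy=s,interpolation=0)
    c,sn=np.cos(yaw),np.sin(yaw)
    def P(x,y,z): 
        q=proj(n,(cx+c*x-sn*y,cy+sn*x+c*y,z)); return tuple(int(round(k)) for k in ((q-[u,v]+.5)*s))
    for z,ys in((.15,(-L/2,L/2)),(.15,(-.115,.115)),(.164,(-.115,.115))):
        cv2.polylines(o,[np.array([P(x,y,z) for x,y in((-.005,ys[0]),(.005,ys[0]),(.005,ys[1]),(-.005,ys[1]))])],True,(0,0,255) if z<.16 else (255,0,0),1)
    cv2.imwrite("pics/"+out,o)
y=np.radians(6.15)
ov('side',0,.5315,.158,y,.32,"pics/side0.png","osb.png",(188,195,66,82),7)
ov('top',0,.5342,.158,y,.32,"pics/top0.png","otb.png",(136,182,112,30),7)
y=np.radians(-3.4)
ov('side',0,.4848,-.178,y,.25,"pics/side0.png","osa.png",(268,148,50,50),11)
ov('top',0,.4875,-.178,y,.25,"pics/top0.png","ota.png",(258,196,84,34),9)
a=[cv2.imread("pics/"+k) for k in("osb.png","osa.png","otb.png","ota.png")]
W=np.zeros((1000,1120,3),np.uint8); 
W[:574,:462]=a[0];W[:550,470:1020]=a[1];W[580:790,:784]=a[2]; cv2.imwrite("pics/o.png",cv2.resize(W[:800,:1050],(788,600),interpolation=3))
cv2.imwrite("pics/o2.png",a[3])
```

```text
[array([ 0.5492, -0.0028,  0.15  ]), array([0.5165, 0.3181, 0.15  ])] [0.5329 0.1576 0.15  ] 0.3226283415420382
[array([ 0.4792, -0.2933,  0.15  ]), array([ 0.49  , -0.0645,  0.15  ])] [ 0.4846 -0.1789  0.15  ] 0.2290293482504814
[220.8735 234.6416]
```

View pics/o.png

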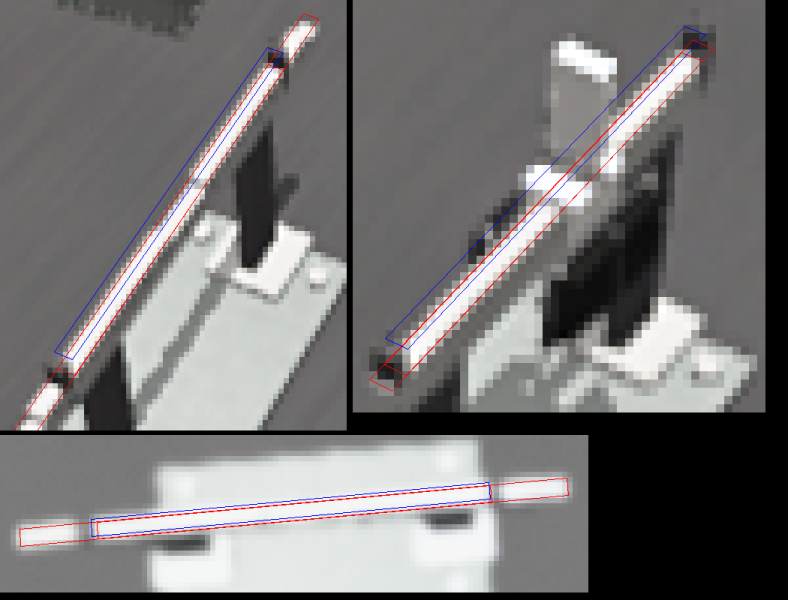

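View pics/o2.png

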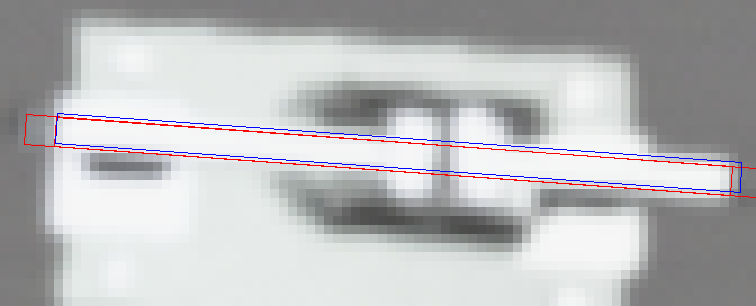

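```bash
cat >> h.py <<'E'
from scipy.spatial.transform import Rotation as Ro
def plan(target,yaw=None):
    """delta to target TCP in tool axes [cm], and the turn [rad] for tool y down, tool z along rail y (yaw)"""
    from cell import readout
    s=readout.sense(); R=Ro.from_rotvec(s['tool_rot']); M=R.as_matrix()
    d=M.T@(np.array(target)-s['tool_pos'])*100
    out=None
    if yaw is not None:
        best=None
        for sg in(1,-1):
            zz=sg*np.array([-np.sin(yaw),np.cos(yaw),0]); yy=np.array([0,0,-1.]); xx=np.cross(yy,zz)
            r=(R.inv()*Ro.from_matrix(np.c_[xx,yy,zz])).as_rotvec()
            if best is None or np.linalg.norm(r)<np.linalg.norm(best): best=r
        out=best
    np.set_printoptions(precision=4,suppress=True)
    print("tcp",s['tool_pos'],"t",s['clock'],"F",s['wrist_force'],"gap",s['finger_gap']); print("axes cols\n",M); print("delta cm",d,"turn",out,"joints",s['joint_pos'])
E
python3 - <<'E'
from h import *
plan((.482,-.194,.26),np.radians(-3.4))
E
```

```text
tcp [ 0.2483 -0.4902  0.2302] t 0.1 F [-0.1018 -0.1461 -0.5779] gap 0.08537092636663561
axes cols
 [[-0.8921 -0.0007  0.4518]
 [-0.4518  0.0019 -0.8921]
 [-0.0002 -1.     -0.002 ]]
delta cm [-34.2295  -2.9362 -15.8739] turn [0.002  0.5282 0.0003] joints [-1.2051  0.0879  1.3721  0.      1.6836 -0.1031]
```

```bash
python3 -m inch '[{"y":-0.8,"wy":0.106},{"y":-0.8,"wy":0.106},{"y":-0.8,"wy":0.106},{"y":-0.8,"wy":0.106},{"wy":0.105}]'
python3 - <<'E'
from h import *
plan((.482,-.194,.26),np.radians(-3.4))
E
```

```text
tcp [ 0.2483 -0.4902  0.2302] t 0.1 F [-0.1018 -0.1461 -0.5779] gap 0.08537092636663561
axes cols
 [[-0.8921 -0.0007  0.4518]
 [-0.4518  0.0019 -0.8921]
 [-0.0002 -1.     -0.002 ]]
delta cm [-34.2295  -2.9362 -15.8739] turn [0.002  0.5282 0.0003] joints [-1.2051  0.0879  1.3721  0.      1.6836 -0.1031]validation failed for argument at $[0]...
```

```bash
python3 -m inch '[{"x":0,"y":-0.8,"z":0,"wx":0,"wy":0.106,"wz":0},{"x":0,"y":-0.8,"z":0,"wx":0,"wy":0.106,"wz":0},{"x":0,"y":-0.8,"z":0,"wx":0,"wy":0.106,"wz":0},{"x":0,"y":-0.8,"z":0,"wx":0,"wy":0.106,"wz":0},{"x":0,"y":0,"z":0,"wx":0,"wy":0.105,"wz":0}]'
python3 - <<'E'
from h import *
plan((.482,-.194,.26),np.radians(-3.4))
E
```

```text
clock: 0.52
tool_pos: [0.2476, -0.4884, 0.2586]
tool_rot: [-0.086, -2.189, 2.164]
wrist_force: [0.3, 0.4, -0.2]
finger_gap: 0.0854
tcp [ 0.2476 -0.4884  0.2586] t 0.5167 F [ 0.3077  0.4329 -0.2052] gap 0.08543612042766892
axes cols
 [[-0.9965 -0.0043 -0.0833]
 [ 0.0832  0.0113 -0.9965]
 [ 0.0052 -0.9999 -0.0109]]
delta cm [-20.9033   0.0871 -31.2933] turn [ 0.0109 -0.024   0.0051] joints [-1.2051  0.0871  1.3174  0.      1.7492  0.449 ]
```

```bash
python3 -m inch '[{"x":-2.1,"y":0,"z":-3.1,"wx":0,"wy":-0.01,"wz":0},{"x":-2.1,"y":0,"z":-3.1,"wx":0,"wy":0,"wz":0},{"x":-2.1,"y":0,"z":-3.1,"wx":0,"wy":0,"wz":0},{"x":-2.1,"y":0,"z":-3.1,"wx":0,"wy":0,"wz":0},{"x":-2.1,"y":0,"z":-3.1,"wx":0,"wy":0,"wz":0},{"x":-2.1,"y":0,"z":-3.1,"wx":0,"wy":0,"wz":0},{"x":-2.1,"y":0,"z":-3.1,"wx":0,"wy":0,"wz":0},{"x":-2.1,"y":0,"z":-3.1,"wx":0,"wy":0,"wz":0}]'
python3 - <<'E'
from h import *
plan((.482,-.194,.26),np.radians(-3.4))
E
```

```text
clock: 1.18
tool_pos: [0.4365, -0.2513, 0.2542]
tool_rot: [-0.09, -2.183, 2.15]
wrist_force: [0.3, -0.9, -0.4]
finger_gap: 0.0856
tcp [ 0.4365 -0.2513  0.2542] t 1.1833 F [ 0.3101 -0.8978 -0.4091] gap 0.08556661523017127
axes cols
 [[-0.9954 -0.0114 -0.0947]
 [ 0.0946  0.0158 -0.9954]
 [ 0.0129 -0.9998 -0.0146]]
delta cm [-3.9757 -0.5366 -6.1425] turn [ 0.0149 -0.0355  0.0126] joints [-0.6387 -0.0067  1.423   0.0059  1.7439  1.0278]
```

```bash
python3 -m inch '[{"x":-1.5,"y":-0.2,"z":-2.2,"wx":0.007,"wy":-0.03,"wz":0.006},{"x":-1.3,"y":-0.2,"z":-2.0,"wx":0.007,"wy":0,"wz":0.006},{"x":-0.7,"y":0,"z":-1.2,"wx":0,"wy":0,"wz":0},{"x":0,"y":0,"z":0,"wx":0,"wy":0,"wz":0}]'
python3 - <<'E'
from h import *
from cell import imaging
plan((.482,-.194,.26),np.radians(-3.4))
for n in("side","top"):
    c=imaging.camera(n); cv2.imwrite(f"pics/{n}1.png",c["color"][:,:,::-1])
a=cv2.imread("pics/side1.png")[130:210,250:330]; b=cv2.imread("pics/top1.png")[170:250,255:345]
cv2.imwrite("pics/j1.png",np.hstack([cv2.resize(a,(400,400),interpolation=2),cv2.resize(b,(400,356),interpolation=2)[:400] if 0 else cv2.resize(b,(400,400),interpolation=2)]))
E
```

```text
clock: 1.52
tool_pos: [0.48, -0.1899, 0.2558]
tool_rot: [-0.055, -2.2, 2.187]
wrist_force: [-0.9, -0.4, -0.1]
finger_gap: 0.0855
tcp [ 0.48   -0.1899  0.2558] t 1.5167 F [-0.8537 -0.3721 -0.1142] gap 0.08548355678853597
axes cols
 [[-0.9986 -0.0024 -0.0524]
 [ 0.0524  0.006  -0.9986]
 [ 0.0027 -1.     -0.0058]]
delta cm [-0.2224 -0.4224  0.3922] turn [0.0058 0.0069 0.0027] joints [-0.4893  0.0114  1.4017  0.0042  1.7334  1.1346]
```

View pics/j1.png

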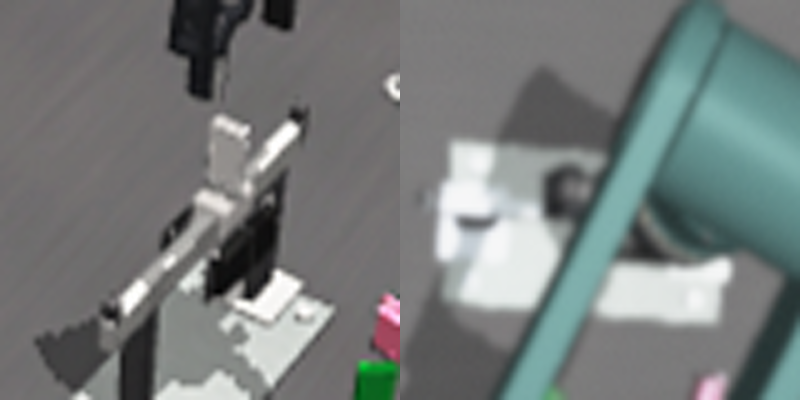

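Run:
```python
from h import *
for X in [(.48,-.147,.269),(.48,-.133,.269),(.48,-.19,.214),(.482,-.194,.214),(.48,-.233,.269)]: print(X,(proj('side',X)-[250,130])*5)
```

```text
(0.48, -0.147, 0.269) [204.41299596  95.9444822 ]
(0.48, -0.133, 0.269) [193.59396446 108.26436406]
(0.48, -0.19, 0.214) [229.92747632 128.57937221]
(0.482, -0.194, 0.214) [229.98560645 124.19459291]
(0.48, -0.233, 0.269) [267.48106     24.12741626]
```

```bash
python3 -m inch '[{"x":-0.1,"y":1.6,"z":0.15,"wx":0.005,"wy":0.006,"wz":0.002},{"x":-0.1,"y":1.8,"z":0.15,"wx":0,"wy":0,"wz":0},{"x":0,"y":1.8,"z":0,"wx":0,"wy":0,"wz":0},{"x":0,"y":1.2,"z":0,"wx":0,"wy":0,"wz":0},{"x":0,"y":0.8,"z":0,"wx":0,"wy":0,"wz":0},{"x":0,"y":0.3,"z":0,"wx":0,"wy":0,"wz":0},{"x":0,"y":0,"z":0,"wx":0,"wy":0,"wz":0}]'
python3 - <<'E'
from h import *
from cell import imaging
plan((.482,-.193,.178),np.radians(-3.4))
c=imaging.camera("side"); cv2.imwrite(f"pics/side2.png",cv2.resize(c["color"][110:210,240:340,::-1],None,fx=6,fy=6,interpolation=2))
E
```

```text
clock: 2.2
tool_pos: [0.4764, -0.2033, 0.1778]
tool_rot: [-0.076, -2.177, 2.189]
wrist_force: [-0.7, -0.1, -0.0]
finger_gap: 0.0857
tcp [ 0.4764 -0.2033  0.1778] t 2.2 F [-0.7292 -0.1048 -0.0002] gap 0.08566816918088102
axes cols
 [[-0.9974 -0.0032 -0.0726]
 [ 0.0726 -0.005  -0.9974]
 [ 0.0028 -1.      0.0052]]
delta cm [-0.479  -0.0263 -1.0664] turn [-0.0052 -0.0133  0.0028] joints [-0.5091  0.0335  1.5334 -0.0059  1.575   1.1343]
```

View pics/side2.png

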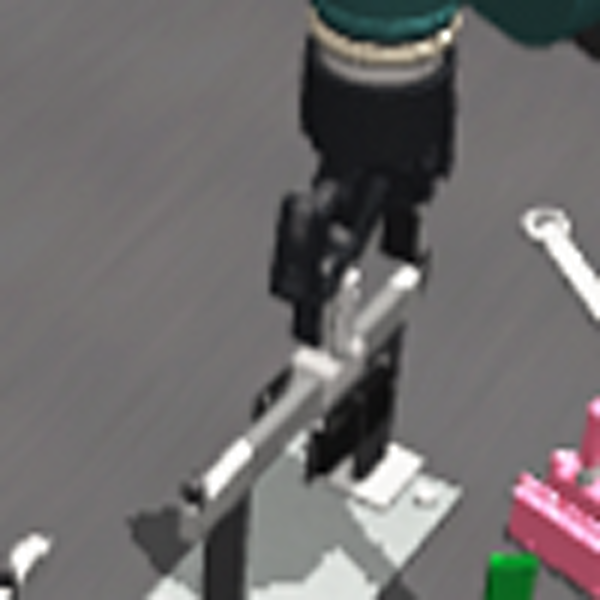

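```bash
python3 -m inch '[{"x":-0.25,"y":0,"z":-0.5,"wx":-0.005,"wy":-0.013,"wz":0},{"x":-0.2,"y":0,"z":-0.5,"wx":0,"wy":0,"wz":0},{"x":0,"y":0,"z":0,"wx":0,"wy":0,"wz":0},{"x":0,"y":0,"z":0,"wx":0,"wy":0,"wz":0}]'
python3 - <<'E'
from h import *
plan((.482,-.193,.178),np.radians(-3.4))
E
```

```text
clock: 2.58
tool_pos: [0.4835, -0.1941, 0.1814]
tool_rot: [-0.068, -2.19, 2.195]
wrist_force: [0.7, -0.2, 0.5]
finger_gap: 0.0856
tcp [ 0.4835 -0.1941  0.1814] t 2.5833 F [ 0.7238 -0.1672  0.5253] gap 0.08557687996333412
axes cols
 [[-0.9982  0.0026 -0.0594]
 [ 0.0594 -0.0023 -0.9982]
 [-0.0027 -1.      0.0021]]
delta cm [ 0.154   0.3442 -0.0999] turn [-0.0021 -0.     -0.0027] joints [-0.4901  0.0355  1.5241 -0.0008  1.5787  1.1401]
```

```bash
python3 -m inch '[{"x":0.1,"y":0.3,"z":-0.1,"wx":0,"wy":0,"wz":0},{"x":0,"y":0,"z":0,"wx":0,"wy":0,"wz":0},{"x":0,"y":0,"z":0,"wx":0,"wy":0,"wz":0},{"x":0,"y":0,"z":0,"wx":0,"wy":0,"wz":0},{"x":0,"y":0,"z":0,"wx":0,"wy":0,"wz":0},{"x":0,"y":0,"z":0,"wx":0,"wy":0,"wz":0}]' 0 40; python3 -m inch '[{"x":0,"y":0,"z":0,"wx":0,"wy":0,"wz":0},{"x":0,"y":0,"z":0,"wx":0,"wy":0,"wz":0},{"x":0,"y":0,"z":0,"wx":0,"wy":0,"wz":0}]'
python3 - <<'E'
from h import *
plan((.482,-.193,.178),np.radians(-3.4))
E
```

```text
clock: 3.08
tool_pos: [0.4833, -0.1928, 0.1798]
tool_rot: [-0.069, -2.19, 2.199]
wrist_force: [1.7, -3.9, 1.4]
finger_gap: 0.0122
clock: 3.33
tool_pos: [0.4835, -0.1933, 0.18]
tool_rot: [-0.071, -2.189, 2.2]
wrist_force: [0.0, -0.9, 0.5]
finger_gap: 0.0092
tcp [ 0.4835 -0.1933  0.18  ] t 3.3333 F [ 0.0454 -0.9372  0.5196] gap 0.009220464988340577
axes cols
 [[-0.9983  0.0058 -0.0586]
 [ 0.0586 -0.0051 -0.9983]
 [-0.0061 -1.      0.0047]]
delta cm [ 0.1491  0.1981 -0.0259] turn [-0.0047  0.0007 -0.0061] joints [-0.4883  0.0325  1.53   -0.0017  1.5715  1.1412]
```

```bash
python3 -m inch '[{"x":0,"y":0,"z":0,"wx":0,"wy":0,"wz":0},{"x":0,"y":-0.5,"z":0,"wx":0,"wy":0,"wz":0},{"x":0,"y":-0.8,"z":0,"wx":0,"wy":0,"wz":0},{"x":0,"y":-0.8,"z":0,"wx":0,"wy":0,"wz":0},{"x":0,"y":0,"z":0,"wx":0,"wy":0,"wz":0}]' 0 60
python3 - <<'E'
from h import *
plan((.482,-.193,.29),np.radians(-3.4))
E
```

```text
clock: 3.75
tool_pos: [0.4806, -0.1913, 0.197]
tool_rot: [-0.058, -2.191, 2.187]
wrist_force: [0.9, 0.2, -5.9]
finger_gap: 0.0089
tcp [ 0.4806 -0.1913  0.197 ] t 3.75 F [ 0.9273  0.2304 -5.9189] gap 0.008866917694783979
axes cols
 [[-0.9983 -0.0052 -0.0584]
 [ 0.0584  0.0018 -0.9983]
 [ 0.0053 -1.     -0.0015]]
delta cm [-0.1055 -9.3013  0.1433] turn [0.0015 0.0009 0.0053] joints [-0.4881  0.0275  1.5013 -0.0008  1.6182  1.1411]
```

```bash
python3 -m inch '[{"x":0,"y":-1.4,"z":0,"wx":0,"wy":0,"wz":0},{"x":0,"y":-1.4,"z":0,"wx":0,"wy":0,"wz":0},{"x":0,"y":-1.4,"z":0,"wx":0,"wy":0,"wz":0},{"x":0,"y":-1.4,"z":0,"wx":0,"wy":0,"wz":0},{"x":0,"y":-1.4,"z":0,"wx":0,"wy":0,"wz":0},{"x":0,"y":-1.4,"z":0,"wx":0,"wy":0,"wz":0},{"x":0,"y":-1.0,"z":0,"wx":0,"wy":0,"wz":0},{"x":0,"y":0,"z":0,"wx":0,"wy":0,"wz":0}]'
python3 - <<'E'
from h import *
from cell import imaging
plan((.540,.084,.29),np.radians(6.15))
c=imaging.camera("side"); cv2.imwrite(f"pics/side3.png",cv2.resize(c["color"][80:220,220:340,::-1],None,fx=4.2,fy=4.2,interpolation=2))
E
```

```text
clock: 4.42
tool_pos: [0.4808, -0.1898, 0.2883]
tool_rot: [-0.048, -2.196, 2.176]
wrist_force: [0.1, 0.2, -6.1]
finger_gap: 0.0091
tcp [ 0.4808 -0.1898  0.2883] t 4.4167 F [ 0.0772  0.224  -6.1293] gap 0.009093813973863848
axes cols
 [[-0.9983 -0.013  -0.0569]
 [ 0.0568  0.0093 -0.9983]
 [ 0.0135 -0.9999 -0.0085]]
delta cm [ -4.3544   0.0089 -27.677 ] turn [ 0.0096 -0.1642  0.0127] joints [-0.4871  0.0204  1.3289  0.0022  1.8081  1.141 ]
```

View pics/side3.png

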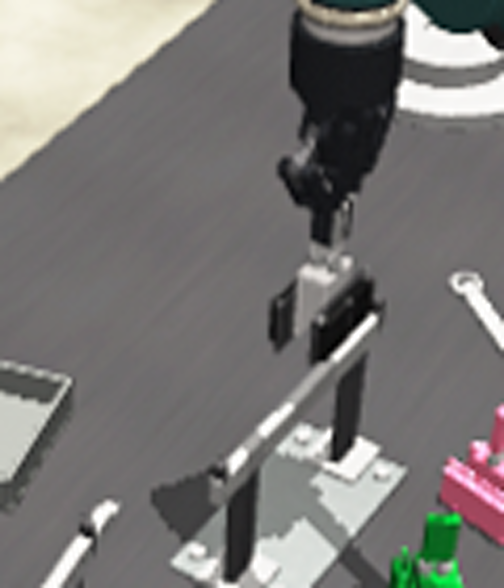

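```bash
python3 -m inch '[{"x":-0.3,"y":0,"z":-2.0,"wx":0.002,"wy":-0.02,"wz":0.002},{"x":-0.5,"y":0,"z":-3.0,"wx":0.002,"wy":-0.02,"wz":0.002},{"x":-0.5,"y":0,"z":-3.2,"wx":0.002,"wy":-0.02,"wz":0.002},{"x":-0.5,"y":0,"z":-3.2,"wx":0.002,"wy":-0.02,"wz":0.002},{"x":-0.5,"y":0,"z":-3.2,"wx":0.002,"wy":-0.02,"wz":0.002},{"x":-0.5,"y":0,"z":-3.2,"wx":0,"wy":-0.02,"wz":0.002},{"x":-0.5,"y":0,"z":-3.2,"wx":0,"wy":-0.02,"wz":0},{"x":-0.5,"y":0,"z":-2.5,"wx":0,"wy":-0.02,"wz":0}]'
python3 - <<'E'
from h import *
plan((.541,.084,.29),np.radians(6.15))
E
```

```text
clock: 5.13
tool_pos: [0.5129, 0.0489, 0.2745]
tool_rot: [-0.127, 2.182, -2.181]
wrist_force: [0.1, -0.3, -6.3]
finger_gap: 0.009
tcp [0.5129 0.0489 0.2745] t 5.1333 F [ 0.083  -0.2955 -6.2719] gap 0.009002313924258331
axes cols
 [[-0.9952 -0.0206  0.096 ]
 [-0.096  -0.0004 -0.9954]
 [ 0.0205 -0.9998 -0.0015]]
delta cm [-3.0969 -1.6138 -3.2284] turn [ 0.0016 -0.0112  0.0205] joints [-0.0146  0.0201  1.3565 -0.0008  1.7856  1.4599]
```

```bash
python3 -m inch '[{"x":-1.0,"y":-0.6,"z":-1.0,"wx":0,"wy":-0.01,"wz":0.01},{"x":-0.9,"y":-0.5,"z":-0.9,"wx":0,"wy":0,"wz":0.01},{"x":-0.7,"y":-0.3,"z":-0.7,"wx":0,"wy":0,"wz":0},{"x":-0.3,"y":0,"z":-0.3,"wx":0,"wy":0,"wz":0},{"x":0,"y":0,"z":0,"wx":0,"wy":0,"wz":0},{"x":0,"y":0,"z":0,"wx":0,"wy":0,"wz":0}]'
python3 - <<'E'
from h import *
from cell import imaging
plan((.541,.084,.29),np.radians(6.15))
for n,(u,v) in dict(side=(170,130),top=(130,120)).items():
    c=imaging.camera(n); cv2.imwrite(f"pics/{n}4.png",c["color"][:,:,::-1]); cv2.imwrite(f"pics/{n}4c.png",cv2.resize(c["color"][v:v+140,u:u+140,::-1],None,fx=4.2,fy=4.2,interpolation=2))
E
```

```text
clock: 5.63
tool_pos: [0.5392, 0.0869, 0.2828]
tool_rot: [-0.133, 2.171, -2.165]
wrist_force: [0.1, 0.3, -6.7]
finger_gap: 0.0094
tcp [0.5392 0.0869 0.2828] t 5.6333 F [ 0.0616  0.304  -6.6544] gap 0.00938710037405383
axes cols
 [[-0.9936 -0.0102  0.1125]
 [-0.1125  0.0025 -0.9936]
 [ 0.0099 -0.9999 -0.0036]]
delta cm [-0.1347 -0.72    0.3098] turn [0.0036 0.0054 0.0099] joints [0.0542 0.0817 1.2756 0.0031 1.7944 1.513 ]
```

View pics/side4c.png

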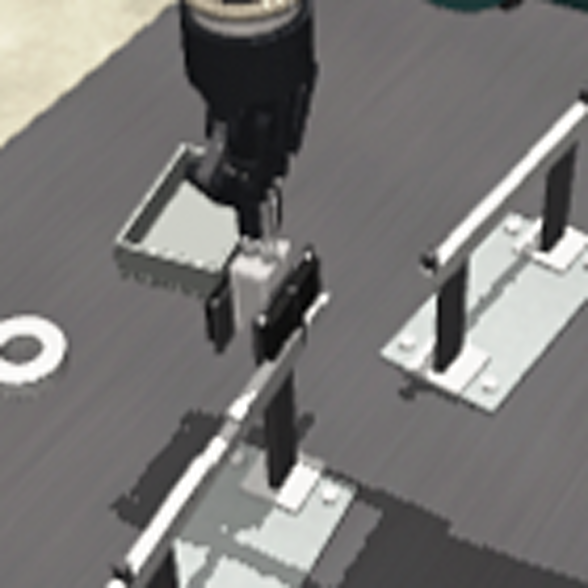

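View pics/top4c.png

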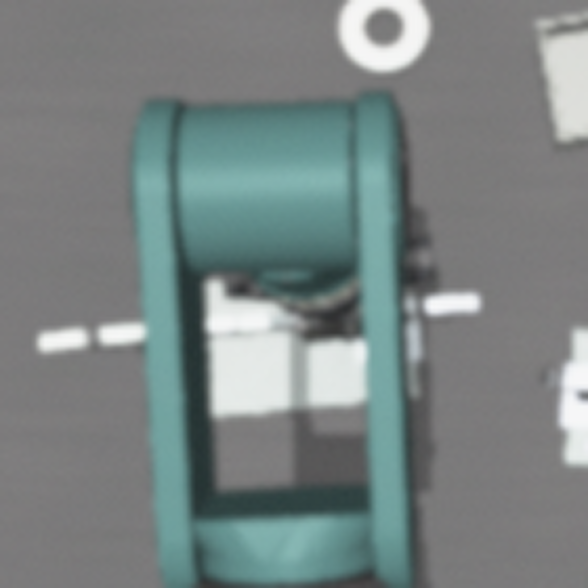

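Run:
```python
from h import *
s=4.2*1.0;u,v=170,130
img=cv2.imread("pics/side4.png"); s=9;u,v=212,180
o=cv2.resize(img[v:v+60,u:u+60],None,fx=s,fy=s,interpolation=0)
yaw=np.radians(6.4);c,sn=np.cos(yaw),np.sin(yaw)
def draw(off,col):
    def P(x,y,z):
        x+=off; q=proj('side',(.5392+c*x-sn*y,.0869+sn*x+c*y,.2528+z)); return tuple(int(round(k)) for k in (q-[u,v]+.5)*s)
    for x in(.025,-.025):
        cv2.polylines(o,[np.array([P(x,y,z) for y,z in((-.04,-.056),(.04,-.056),(.04,-.03),(-.04,-.03))])],True,col,1)
    cv2.polylines(o,[np.array([P(x,y,0) for x,y in((-.009,-.018),(.009,-.018),(.009,.018),(-.009,.018))])],True,col,1)
    cv2.polylines(o,[np.array([P(x,y,.02) for x,y in((-.012,-.005),(.012,-.005),(.012,.005),(-.012,.005))])],True,col,1)
draw(0,(0,0,255))
# rail line from side fit
def Pw(X): return tuple(int(round(k)) for k in (proj('side',X)-[u,v]+.5)*s)
for yy in(.0435,.16):
    pass
for d in(-.005,.005): cv2.line(o,Pw((.5487+d-.1073*.0435,.0435,.15)),Pw((.5487+d-.1073*.2,.2,.15)),(255,0,0),1)
cv2.imwrite("pics/o4.png",o)
```

```text
(no output)
```

View pics/o4.png

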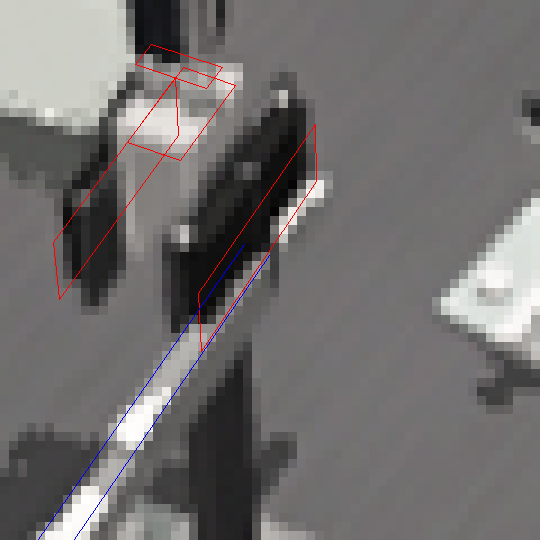

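Run:
```python
from h import *
img=cv2.imread("pics/side4.png")[178:222,212:252].astype(float)
o=cv2.resize(np.clip(255*(img/255)**.45,0,255).astype(np.uint8),None,fx=14,fy=14,interpolation=2)
for k in range(0,40,5): cv2.putText(o,str(212+k),(k*14,10),0,.4,(0,255,255),1);cv2.line(o,(k*14+7,12),(k*14+7,18),(0,255,255),1)
for k in range(0,44,5): cv2.putText(o,str(178+k),(0,k*14+11),0,.4,(255,255,0),1)
cv2.imwrite("pics/g4.png",cv2.resize(o,(545,600)))
```

```text
(no output)
```

View pics/g4.png

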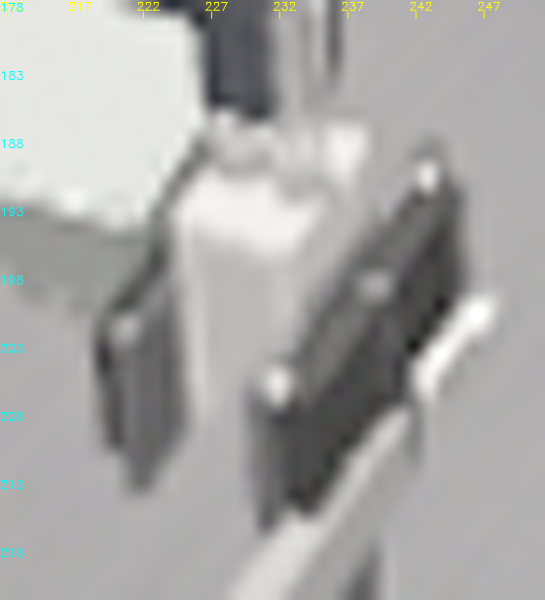

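```bash
python3 -m inch '[{"x":-0.1,"y":0.8,"z":0.15,"wx":0.003,"wy":0.004,"wz":0.008},{"x":-0.1,"y":0.8,"z":0.1,"wx":0,"wy":0,"wz":0},{"x":0,"y":0.8,"z":0,"wx":0,"wy":0,"wz":0},{"x":0,"y":0.3,"z":0,"wx":0,"wy":0,"wz":0},{"x":0,"y":0,"z":0,"wx":0,"wy":0,"wz":0},{"x":0,"y":0,"z":0,"wx":0,"wy":0,"wz":0}]'
python3 - <<'E'
from h import *
from cell import imaging
plan((.541,.084,.252),np.radians(6.15))
c=imaging.camera('side')['color'][:,:,::-1]; cv2.imwrite("pics/side5.png",c)
u,v=206,182
o=cv2.resize(np.clip(255*(c[v:v+44,u:u+50]/255.)**.6,0,255).astype(np.uint8),None,fx=13,fy=13,interpolation=2)
for k in range(0,50,5): cv2.putText(o,str(u+k),(k*13,10),0,.4,(0,255,255),1)
for k in range(0,44,5): cv2.putText(o,str(v+k),(0,k*13+11),0,.4,(255,255,0),1)
cv2.imwrite("pics/g5.png",o)
E
```

```text
clock: 6.23
tool_pos: [0.54, 0.0808, 0.2513]
tool_rot: [-0.116, 2.17, -2.172]
wrist_force: [0.6, 0.2, -6.7]
finger_gap: 0.0092
tcp [0.54   0.0808 0.2513] t 6.2333 F [ 0.6472  0.2323 -6.7108] gap 0.009164389668972768
axes cols
 [[-0.9948 -0.0046  0.1022]
 [-0.1022 -0.0009 -0.9948]
 [ 0.0047 -1.      0.0005]]
delta cm [-0.1352 -0.0684 -0.3111] turn [-0.0005 -0.005   0.0047] joints [ 0.0451  0.0787  1.3406 -0.0007  1.727   1.5134]
```

View pics/g5.png

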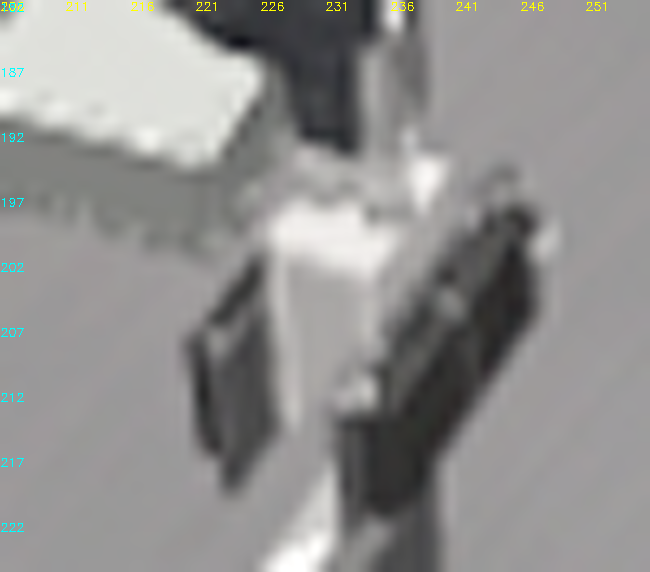

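Run:
```python
from h import *
for z in(.160,.165,.170):
    p=atz('side',(227.5,220.55),z); print(z,p,"rail x",.5487-.1073*p[1],"off mm",1e3*(p[0]-.5487+.1073*p[1]))
# predicted
yaw=np.radians(5.9)
for x in(-.025,-.014,0,.014,.025): print(x,proj('side',(.54+np.cos(yaw)*x-np.sin(yaw)*.04,.0808+np.sin(yaw)*x+.04*np.cos(yaw),.1653)))
```

```text
0.16 [0.54044275 0.1139463  0.16      ] rail x 0.5364735623596949 off mm 3.9691917856714243
0.165 [0.53773976 0.11740357 0.165     ] rail x 0.5361025974032534 off mm 1.6371610424724368
0.17 [0.53503676 0.12086083 0.17      ] rail x 0.5357316324468119 off mm -0.6948697007266598
-0.025 [235.1603991  224.34821796]
-0.014 [231.72988484 223.07094349]
0 [227.39620495 221.4573957 ]
0.014 [223.09842662 219.85721504]
0.025 [219.74649715 218.60919984]
```

```bash
python3 -m inch '[{"x":-0.08,"y":0.4,"z":-0.15,"wx":0,"wy":-0.005,"wz":0.004},{"x":0,"y":0.4,"z":-0.15,"wx":0,"wy":0,"wz":0},{"x":0,"y":0.4,"z":0,"wx":0,"wy":0,"wz":0},{"x":0,"y":0.4,"z":0,"wx":0,"wy":0,"wz":0},{"x":0,"y":0.4,"z":0,"wx":0,"wy":0,"wz":0},{"x":0,"y":0,"z":0,"wx":0,"wy":0,"wz":0}]'
python3 - <<'E'
from h import *
from cell import imaging
plan((.5405,.084,.19),np.radians(6.15))
c=imaging.camera('side')['color'][:,:,::-1]; cv2.imwrite("pics/side6.png",c)
u,v=206,182
o=cv2.resize(np.clip(255*(c[v:v+44,u:u+50]/255.)**.6,0,255).astype(np.uint8),None,fx=13,fy=13,interpolation=2)
cv2.imwrite("pics/g6.png",o)
E
```

```text
clock: 6.78
tool_pos: [0.5409, 0.0847, 0.2305]
tool_rot: [-0.116, 2.164, -2.165]
wrist_force: [0.3, -0.5, -6.9]
finger_gap: 0.0094
tcp [0.5409 0.0847 0.2305] t 6.7833 F [ 0.3259 -0.4688 -6.906 ] gap 0.009365176496306438
axes cols
 [[-0.9941  0.002   0.1087]
 [-0.1087 -0.0001 -0.9941]
 [-0.002  -1.      0.0004]]
delta cm [0.058  4.0502 0.0675] turn [-0.0004  0.0015 -0.002 ] joints [ 0.052   0.0804  1.3796 -0.0003  1.6795  1.5139]
```

View pics/g6.png

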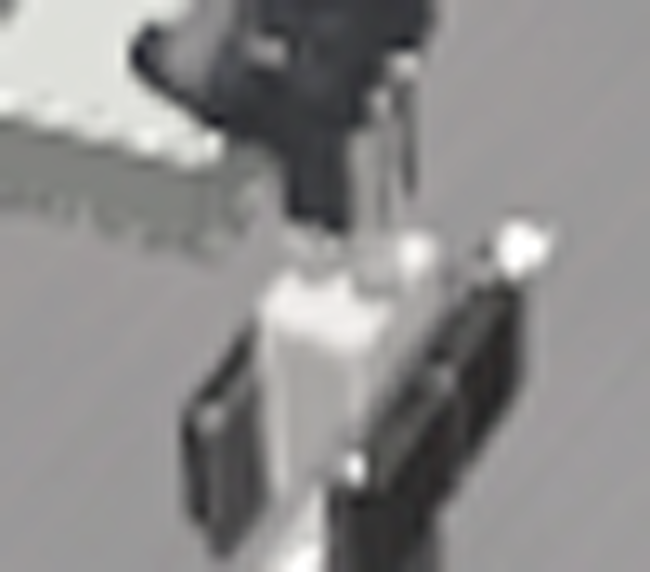

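```bash
python3 -m inch '[{"x":0,"y":0.5,"z":0,"wx":0,"wy":0,"wz":0},{"x":0,"y":0.5,"z":0,"wx":0,"wy":0,"wz":0},{"x":0,"y":0.5,"z":0,"wx":0,"wy":0,"wz":0},{"x":0,"y":0.5,"z":0,"wx":0,"wy":0,"wz":0},{"x":0,"y":0,"z":0,"wx":0,"wy":0,"wz":0}]'
python3 - <<'E'
from h import *
plan((.5405,.084,.186),np.radians(6.15))
E
```

```text
clock: 7.25
tool_pos: [0.5414, 0.0847, 0.2093]
tool_rot: [-0.114, 2.163, -2.164]
wrist_force: [-0.2, -0.2, -6.6]
finger_gap: 0.0089
tcp [0.5414 0.0847 0.2093] t 7.25 F [-0.1979 -0.1634 -6.5552] gap 0.008935068416707418
axes cols
 [[-0.9941  0.0036  0.1086]
 [-0.1086 -0.0001 -0.9941]
 [-0.0036 -1.      0.0005]]
delta cm [0.1073 2.3338 0.0585] turn [-0.0005  0.0014 -0.0036] joints [ 0.0519  0.0855  1.416  -0.0003  1.6366  1.5139]
```

```bash
python3 -m inch '[{"x":0,"y":0.5,"z":0,"wx":0,"wy":0,"wz":-0.002},{"x":0,"y":0.5,"z":0,"wx":0,"wy":0,"wz":-0.002},{"x":0,"y":0.4,"z":0,"wx":0,"wy":0,"wz":0},{"x":0,"y":0.3,"z":0,"wx":0,"wy":0,"wz":0},{"x":0,"y":0.2,"z":0,"wx":0,"wy":0,"wz":0},{"x":0,"y":0,"z":0,"wx":0,"wy":0,"wz":0}]'
python3 - <<'E'
from h import *
plan((.5405,.084,.180),np.radians(6.15))
E
```

```text
clock: 7.75
tool_pos: [0.5412, 0.0846, 0.1876]
tool_rot: [-0.12, 2.166, -2.167]
wrist_force: [-0.2, 0.2, -5.6]
finger_gap: 0.0089
tcp [0.5412 0.0846 0.1876] t 7.75 F [-0.1813  0.2396 -5.6033] gap 0.008850519826409789
axes cols
 [[-0.9941 -0.0019  0.1083]
 [-0.1083 -0.0007 -0.9941]
 [ 0.002  -1.      0.0005]]
delta cm [0.0771 0.7558 0.0483] turn [-0.0005  0.0012  0.002 ] joints [ 0.0518  0.0963  1.4475 -0.0006  1.5998  1.5141]
```

Now slowly to contact, 1.5–2 mm at a time.

```bash
python3 -m inch '[{"x":0,"y":0.2,"z":0,"wx":0,"wy":0,"wz":0},{"x":0,"y":0.2,"z":0,"wx":0,"wy":0,"wz":0},{"x":0,"y":0.15,"z":0,"wx":0,"wy":0,"wz":0},{"x":0,"y":0.15,"z":0,"wx":0,"wy":0,"wz":0},{"x":0,"y":0,"z":0,"wx":0,"wy":0,"wz":0}]'; python3 -m inch '[{"x":0,"y":0.1,"z":0,"wx":0,"wy":0,"wz":0},{"x":0,"y":0.1,"z":0,"wx":0,"wy":0,"wz":0},{"x":0,"y":0,"z":0,"wx":0,"wy":0,"wz":0}]'
```

```text
clock: 8.17
tool_pos: [0.5418, 0.0846, 0.1808]
tool_rot: [-0.118, 2.165, -2.166]
wrist_force: [0.6, 0.4, -6.2]
finger_gap: 0.0089
clock: 8.42
tool_pos: [0.5421, 0.0846, 0.1809]
tool_rot: [-0.115, 2.164, -2.165]
wrist_force: [-1.0, 0.1, -6.7]
finger_gap: 0.0095
```

```bash
python3 -m inch '[{"x":0,"y":0.2,"z":0,"wx":0,"wy":0,"wz":0},{"x":0,"y":0.2,"z":0,"wx":0,"wy":0,"wz":0}]';  python3 -m inch '[{"x":0,"y":0.2,"z":0,"wx":0,"wy":0,"wz":0},{"x":0,"y":0.2,"z":0,"wx":0,"wy":0,"wz":0}]'
```

```text
clock: 8.58
tool_pos: [0.5425, 0.0846, 0.1791]
tool_rot: [-0.112, 2.162, -2.164]
wrist_force: [-2.9, 0.0, 1.9]
finger_gap: 0.0088
clock: 8.75
tool_pos: [0.5425, 0.0846, 0.1776]
tool_rot: [-0.111, 2.162, -2.163]
wrist_force: [-3.8, -0.9, 3.4]
finger_gap: 0.0094
```

```bash
python3 -m inch '[{"x":0.15,"y":0.2,"z":0,"wx":0,"wy":0,"wz":0},{"x":0.1,"y":0.2,"z":0,"wx":0,"wy":0,"wz":0},{"x":0,"y":0,"z":0,"wx":0,"wy":0,"wz":0}]'
python3 - <<'E'
from h import *
plan((.541,.084,.173),np.radians(6.15))
E
```

```text
clock: 9.0
tool_pos: [0.5422, 0.0846, 0.1769]
tool_rot: [-0.101, 2.158, -2.159]
wrist_force: [-3.4, -0.5, 2.8]
finger_gap: 0.009
tcp [0.5422 0.0846 0.1769] t 9.0 F [-3.4335 -0.4984  2.7755] gap 0.008978908050141678
axes cols
 [[-0.994   0.0156  0.1085]
 [-0.1086  0.0005 -0.9941]
 [-0.0155 -0.9999  0.0012]]
delta cm [0.1324 0.3893 0.0461] turn [-0.0012  0.0014 -0.0155] joints [ 0.0517  0.0903  1.4753 -0.0004  1.5604  1.5137]
```

```bash
python3 -m inch '[{"x":0.15,"y":0.1,"z":0,"wx":0,"wy":0,"wz":-0.01},{"x":0.15,"y":0.1,"z":0,"wx":0,"wy":0,"wz":-0.008},{"x":0,"y":0.1,"z":0,"wx":0,"wy":0,"wz":0}]'
python3 - <<'E'
from h import *
plan((.541,.084,.173),np.radians(6.15))
E
```

```text
clock: 9.25
tool_pos: [0.5424, 0.0846, 0.1765]
tool_rot: [-0.11, 2.161, -2.163]
wrist_force: [-2.9, -1.7, 4.5]
finger_gap: 0.009
tcp [0.5424 0.0846 0.1765] t 9.25 F [-2.8691 -1.6568  4.5168] gap 0.009037317304602051
axes cols
 [[-0.9941  0.007   0.1084]
 [-0.1084 -0.0005 -0.9941]
 [-0.0069 -1.      0.0012]]
delta cm [0.1494 0.3477 0.0437] turn [-0.0012  0.0013 -0.0069] joints [ 0.0519  0.0971  1.4687 -0.0008  1.5689  1.5141]
```

```bash
python3 -m inch '[{"x":0.2,"y":0.3,"z":-0.2,"wx":0,"wy":0,"wz":-0.007},{"x":0.1,"y":0.3,"z":-0.3,"wx":0,"wy":0,"wz":0},{"x":0.1,"y":0.2,"z":-0.3,"wx":0,"wy":0,"wz":0}]'
python3 - <<'E'
from h import *
plan((.533,.158,.173),np.radians(6.15))
E
```

```text
clock: 9.5
tool_pos: [0.5421, 0.0852, 0.1729]
tool_rot: [-0.101, 2.144, -2.181]
wrist_force: [-0.8, -6.5, 9.0]
finger_gap: 0.0094
tcp [0.5421 0.0852 0.1729] t 9.5 F [-0.7871 -6.5012  9.041 ] gap 0.009352805347076101
axes cols
 [[-0.9945  0.0122  0.1041]
 [-0.1043 -0.0164 -0.9944]
 [-0.0104 -0.9998  0.0176]]
delta cm [ 0.1483 -0.1425 -7.3382] turn [-0.0176 -0.0029 -0.0104] joints [ 0.0627  0.0964  1.4768 -0.0171  1.5572  1.5292]
```

```bash
python3 -m inch '[{"x":0.1,"y":0.05,"z":-0.4,"wx":-0.012,"wy":0,"wz":-0.006},{"x":0.1,"y":0.05,"z":-0.4,"wx":-0.01,"wy":0,"wz":-0.004},{"x":0.05,"y":0.05,"z":-0.4,"wx":-0.01,"wy":0,"wz":0}]'
python3 - <<'E'
from h import *
plan((.533,.158,.173),np.radians(6.15))
E
```

```text
clock: 9.75
tool_pos: [0.542, 0.0862, 0.175]
tool_rot: [-0.098, 2.157, -2.177]
wrist_force: [-0.7, -8.2, 5.8]
finger_gap: 0.0091
tcp [0.542  0.0862 0.175 ] t 9.75 F [-0.6603 -8.2367  5.7573] gap 0.009110820303743045
axes cols
 [[-0.9951  0.0087  0.0982]
 [-0.0983 -0.0086 -0.9951]
 [-0.0078 -0.9999  0.0094]]
delta cm [ 0.1929  0.1318 -7.2361] turn [-0.0094 -0.0089 -0.0077] joints [ 0.0598  0.0972  1.4716 -0.0091  1.5647  1.5322]
```

```bash
python3 -m inch '[{"x":0.15,"y":0.15,"z":-0.6,"wx":-0.01,"wy":-0.008,"wz":-0.006},{"x":0.1,"y":0.15,"z":-0.6,"wx":-0.01,"wy":0,"wz":-0.004},{"x":0.05,"y":0.15,"z":-0.6,"wx":-0.01,"wy":0,"wz":0}]'
python3 - <<'E'
from h import *
plan((.533,.158,.173),np.radians(6.15))
E
```

```text
clock: 10.0
tool_pos: [0.5414, 0.092, 0.1742]
tool_rot: [-0.1, 2.164, -2.172]
wrist_force: [-0.5, -9.8, 7.9]
finger_gap: 0.0094
tcp [0.5414 0.092  0.1742] t 10.0 F [-0.5134 -9.7503  7.895 ] gap 0.009361219737600452
axes cols
 [[-0.9951  0.0063  0.0984]
 [-0.0984 -0.0033 -0.9951]
 [-0.0059 -1.      0.0039]]
delta cm [ 0.1906  0.0947 -6.6515] turn [-0.004  -0.0088 -0.0059] joints [ 0.0673  0.0994  1.4707 -0.0038  1.5654  1.5395]
```

```bash
python3 -m inch '[{"x":0.1,"y":0.15,"z":-0.6,"wx":-0.008,"wy":-0.008,"wz":-0.006},{"x":0.1,"y":0.15,"z":-0.6,"wx":-0.008,"wy":-0.004,"wz":-0.002},{"x":0.1,"y":0.15,"z":-0.6,"wx":-0.008,"wy":0,"wz":0},{"x":0.1,"y":0.15,"z":-0.6,"wx":-0.008,"wy":0,"wz":0},{"x":0.1,"y":0.15,"z":-0.6,"wx":-0.008,"wy":0,"wz":0}]'
python3 - <<'E'
from h import *
plan((.533,.158,.173),np.radians(6.15))
E
```

```text
clock: 10.42
tool_pos: [0.5407, 0.1009, 0.1737]
tool_rot: [-0.092, 2.158, -2.173]
wrist_force: [0.4, -9.8, 7.4]
finger_gap: 0.0092
tcp [0.5407 0.1009 0.1737] t 10.4167 F [ 0.4148 -9.7606  7.359 ] gap 0.009248762974139119
axes cols
 [[-0.9952  0.0129  0.0971]
 [-0.0972 -0.0063 -0.9952]
 [-0.0122 -0.9999  0.0075]]
delta cm [ 0.2113  0.0226 -5.7595] turn [-0.0076 -0.01   -0.0122] joints [ 0.0857  0.0973  1.4742 -0.0073  1.5578  1.5593]
```

```bash
python3 -m inch '[{"x":0.05,"y":0.15,"z":-0.65,"wx":-0.009,"wy":-0.008,"wz":-0.01},{"x":0.05,"y":0.15,"z":-0.65,"wx":-0.009,"wy":-0.006,"wz":-0.008},{"x":0.05,"y":0.15,"z":-0.65,"wx":-0.009,"wy":-0.004,"wz":-0.006},{"x":0.05,"y":0.15,"z":-0.65,"wx":-0.009,"wy":-0.004,"wz":-0.004},{"x":0.05,"y":0.15,"z":-0.65,"wx":-0.009,"wy":-0.004,"wz":-0.004},{"x":0.05,"y":0.15,"z":-0.65,"wx":-0.009,"wy":-0.004,"wz":-0.004}]'
python3 - <<'E'
from h import *
plan((.533,.158,.173),np.radians(6.15))
E
```

```text
clock: 10.92
tool_pos: [0.5404, 0.112, 0.1732]
tool_rot: [-0.133, 2.157, -2.184]
wrist_force: [-0.5, -10.8, 9.6]
finger_gap: 0.0096
tcp [0.5404 0.112  0.1732] t 10.9167 F [ -0.5157 -10.8262   9.6096] gap 0.009603194300505331
axes cols
 [[-0.9939 -0.0117  0.1098]
 [-0.1097 -0.013  -0.9939]
 [ 0.0131 -0.9998  0.0116]]
delta cm [ 0.2352 -0.0289 -4.6551] turn [-0.0116  0.0027  0.0131] joints [ 0.1085  0.1201  1.4501 -0.0116  1.5845  1.5692]
```

```bash
python3 -m inch '[{"x":0.15,"y":0.1,"z":-0.65,"wx":-0.011,"wy":0.002,"wz":0.008},{"x":0.15,"y":0.1,"z":-0.65,"wx":-0.011,"wy":0,"wz":0.004},{"x":0.15,"y":0.1,"z":-0.65,"wx":-0.01,"wy":0,"wz":0},{"x":0.15,"y":0.1,"z":-0.65,"wx":-0.01,"wy":0,"wz":0}]'
python3 - <<'E'
from h import *
plan((.533,.158,.173),np.radians(6.15))
E
```

```text
clock: 11.25
tool_pos: [0.5383, 0.1208, 0.1745]
tool_rot: [-0.091, 2.163, -2.17]
wrist_force: [1.3, -8.4, 6.5]
finger_gap: 0.0093
tcp [0.5383 0.1208 0.1745] t 11.25 F [ 1.3499 -8.4363  6.5276] gap 0.009261212562176789
axes cols
 [[-0.9953  0.0124  0.0961]
 [-0.0961 -0.0027 -0.9954]
 [-0.0121 -0.9999  0.0038]]
delta cm [ 0.1731  0.1306 -3.7527] turn [-0.0039 -0.0111 -0.0121] joints [ 0.1205  0.1006  1.4689 -0.0041  1.56    1.595 ]
```

```bash
python3 -m inch '[{"x":0.08,"y":0.25,"z":-0.65,"wx":-0.009,"wy":-0.008,"wz":-0.01},{"x":0.08,"y":0.2,"z":-0.65,"wx":-0.009,"wy":-0.004,"wz":-0.004},{"x":0.08,"y":0.2,"z":-0.65,"wx":-0.009,"wy":-0.002,"wz":-0.003}]'
python3 - <<'E'
from h import *
plan((.533,.158,.173),np.radians(6.15))
E
```

```text
clock: 11.5
tool_pos: [0.5382, 0.1276, 0.1729]
tool_rot: [-0.107, 2.163, -2.17]
wrist_force: [-0.1, -10.9, 8.9]
finger_gap: 0.0091
tcp [0.5382 0.1276 0.1729] t 11.5 F [ -0.0745 -10.9023   8.9239] gap 0.009065363190473146
axes cols
 [[-0.9947  0.0043  0.1024]
 [-0.1024 -0.003  -0.9947]
 [-0.0039 -1.      0.0034]]
delta cm [ 0.2098 -0.0254 -3.0798] turn [-0.0034 -0.0048 -0.0039] joints [ 0.1323  0.1103  1.4615 -0.0035  1.5659  1.6005]
```

```bash
python3 -m inch '[{"x":0.1,"y":0.15,"z":-0.65,"wx":-0.009,"wy":-0.005,"wz":-0.005},{"x":0.1,"y":0.15,"z":-0.65,"wx":-0.009,"wy":-0.002,"wz":-0.003},{"x":0.1,"y":0.15,"z":-0.65,"wx":-0.009,"wy":-0.002,"wz":-0.003}]'; python3 -m inch '[{"x":0.1,"y":0.15,"z":-0.65,"wx":-0.009,"wy":-0.002,"wz":0},{"x":0.1,"y":0.15,"z":-0.65,"wx":-0.009,"wy":-0.002,"wz":0},{"x":0.1,"y":0.15,"z":-0.65,"wx":-0.009,"wy":-0.002,"wz":0}]'
python3 - <<'E'
from h import *
plan((.533,.158,.173),np.radians(6.15))
E
```

```text
clock: 11.75
tool_pos: [0.5377, 0.1334, 0.173]
tool_rot: [-0.111, 2.162, -2.173]
wrist_force: [-0.2, -11.1, 7.7]
finger_gap: 0.0093
clock: 12.0
tool_pos: [0.5369, 0.1385, 0.1729]
tool_rot: [-0.1, 2.157, -2.174]
wrist_force: [-0.8, -10.2, 9.2]
finger_gap: 0.0093
tcp [0.5369 0.1385 0.1729] t 12.0 F [ -0.8351 -10.1618   9.1626] gap 0.0092959587685731
axes cols
 [[-0.9949  0.0091  0.1006]
 [-0.1007 -0.0073 -0.9949]
 [-0.0083 -0.9999  0.0082]]
delta cm [ 0.1907 -0.0232 -1.9774] turn [-0.0082 -0.0065 -0.0083] joints [ 0.1553  0.1107  1.461  -0.0087  1.5621  1.6253]
```

```bash
python3 -m inch '[{"x":0.08,"y":0.15,"z":-0.6,"wx":-0.01,"wy":-0.005,"wz":-0.008},{"x":0.08,"y":0.15,"z":-0.6,"wx":-0.009,"wy":-0.002,"wz":-0.003},{"x":0.08,"y":0.15,"z":-0.6,"wx":-0.009,"wy":-0.002,"wz":-0.003}]'; python3 -m inch '[{"x":0.08,"y":0.15,"z":-0.6,"wx":-0.009,"wy":-0.002,"wz":0},{"x":0.08,"y":0.15,"z":-0.6,"wx":-0.009,"wy":-0.002,"wz":0}]'; python3 -m inch '[{"x":0.08,"y":0.15,"z":-0.6,"wx":-0.009,"wy":-0.002,"wz":0},{"x":0.08,"y":0.15,"z":-0.6,"wx":-0.009,"wy":-0.002,"wz":0}]'
```

```text
clock: 12.25
tool_pos: [0.5367, 0.1429, 0.1729]
tool_rot: [-0.108, 2.158, -2.178]
wrist_force: [-0.1, -9.5, 9.0]
finger_gap: 0.009
clock: 12.42
tool_pos: [0.5364, 0.1449, 0.1727]
tool_rot: [-0.102, 2.154, -2.18]
wrist_force: [0.0, -11.1, 8.8]
finger_gap: 0.0093
clock: 12.58
tool_pos: [0.536, 0.1468, 0.1725]
tool_rot: [-0.096, 2.15, -2.182]
wrist_force: [-0.8, -10.5, 9.6]
finger_gap: 0.0089
```

```bash
python3 -m inch '[{"x":0.08,"y":0.12,"z":-0.6,"wx":-0.015,"wy":-0.003,"wz":-0.008},{"x":0.08,"y":0.12,"z":-0.6,"wx":-0.012,"wy":-0.002,"wz":-0.005}]'; python3 -m inch '[{"x":0.08,"y":0.12,"z":-0.6,"wx":-0.01,"wy":-0.002,"wz":0},{"x":0.08,"y":0.12,"z":-0.6,"wx":-0.01,"wy":-0.002,"wz":0}]';python3 - <<'E'
from h import *
plan((.533,.158,.173),np.radians(6.15))
E
```

```text
clock: 12.75
tool_pos: [0.5359, 0.1497, 0.173]
tool_rot: [-0.105, 2.162, -2.178]
wrist_force: [-0.5, -9.5, 7.6]
finger_gap: 0.0094
clock: 12.92
tool_pos: [0.5355, 0.1521, 0.173]
tool_rot: [-0.1, 2.161, -2.178]
wrist_force: [0.1, -10.2, 8.2]
finger_gap: 0.0093
tcp [0.5355 0.1521 0.173 ] t 12.9167 F [  0.0866 -10.2474   8.171 ] gap 0.00926992165453074
axes cols
 [[-0.9953  0.0052  0.0966]
 [-0.0966 -0.0073 -0.9953]
 [-0.0045 -1.      0.0077]]
delta cm [ 0.1939 -0.0068 -0.6154] turn [-0.0078 -0.0106 -0.0044] joints [ 0.1796  0.1184  1.4524 -0.0081  1.567   1.6536]
```

```bash
python3 -m inch '[{"x":0.08,"y":0.15,"z":-0.6,"wx":-0.011,"wy":-0.008,"wz":-0.006},{"x":0.08,"y":0.15,"z":-0.6,"wx":-0.01,"wy":-0.004,"wz":-0.003}]'; python3 -m inch '[{"x":0.08,"y":0.12,"z":-0.6,"wx":-0.01,"wy":-0.003,"wz":0},{"x":0.08,"y":0.12,"z":-0.6,"wx":-0.01,"wy":-0.003,"wz":0}]';python3 - <<'E'
from h import *
from cell import imaging
plan((.533,.158,.173),np.radians(6.15))
c=imaging.camera('side')['color'][:,:,::-1]; cv2.imwrite("pics/side7.png",c)
u,v=188,190
cv2.imwrite("pics/g7.png",cv2.resize(c[v:v+80,u:u+80],None,fx=7,fy=7,interpolation=2))
E
```

```text
clock: 13.08
tool_pos: [0.5353, 0.1549, 0.1727]
tool_rot: [-0.112, 2.162, -2.174]
wrist_force: [-0.6, -9.6, 7.7]
finger_gap: 0.0096
clock: 13.25
tool_pos: [0.5344, 0.16, 0.1704]
tool_rot: [-0.112, 2.167, -2.166]
wrist_force: [1.8, -16.5, 6.3]
finger_gap: 0.0091
tcp [0.5344 0.16   0.1704] t 13.25 F [  1.8361 -16.511    6.3039] gap 0.009120090857502533
axes cols
 [[-0.9945  0.0016  0.1049]
 [-0.1049  0.0003 -0.9945]
 [-0.0016 -1.     -0.0001]]
delta cm [ 0.157  -0.2639  0.1812] turn [ 0.0001 -0.0022 -0.0016] joints [ 0.1892  0.123   1.4525 -0.      1.5645  1.6549]
```

View pics/g7.png

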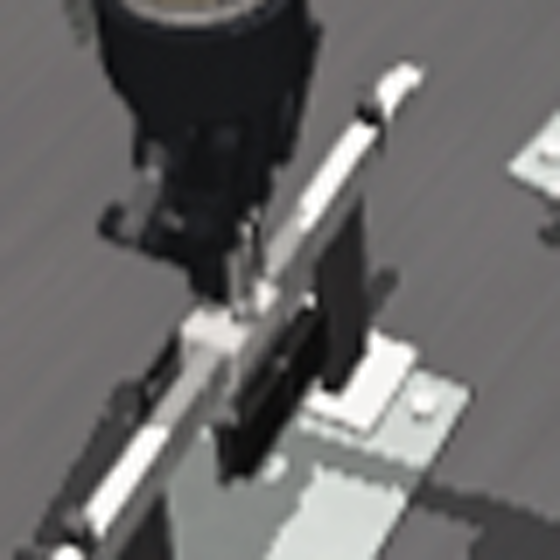

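```bash
python3 -m inch '[{"x":0,"y":0,"z":0.1,"wx":0,"wy":-0.002,"wz":-0.001},{"x":0,"y":0,"z":0.1,"wx":0,"wy":0,"wz":0},{"x":0,"y":0,"z":0.05,"wx":0,"wy":0,"wz":0}]'
python3 - <<'E'
from h import *
plan((.533,.158,.173),np.radians(6.15))
E
```

```text
clock: 13.55
tool_pos: [0.5346, 0.1591, 0.1703]
tool_rot: [-0.116, 2.171, -2.161]
wrist_force: [-0.7, 0.3, 4.0]
finger_gap: 0.0092
tcp [0.5346 0.1591 0.1703] t 13.55 F [-0.6528  0.3485  3.9524] gap 0.00916229410140475
axes cols
 [[-0.9942  0.0001  0.1071]
 [-0.1071  0.0048 -0.9942]
 [-0.0006 -1.     -0.0048]]
delta cm [ 0.1687 -0.2715  0.0923] turn [ 0.0048 -0.     -0.0006] joints [0.1849 0.123  1.4526 0.0047 1.565  1.6483]
```

```bash
python3 -m inch '[{"x":0,"y":-0.15,"z":0,"wx":0.004,"wy":0,"wz":0},{"x":0,"y":-0.1,"z":0,"wx":0,"wy":0,"wz":0},{"x":0,"y":0,"z":0,"wx":0,"wy":0,"wz":0}]'; python3 -m inch '[{"x":0,"y":0,"z":0,"wx":0,"wy":0,"wz":0},{"x":0,"y":0,"z":0,"wx":0,"wy":0,"wz":0},{"x":0,"y":0,"z":0,"wx":0,"wy":0,"wz":0},{"x":0,"y":0,"z":0,"wx":0,"wy":0,"wz":0},{"x":0,"y":0,"z":0,"wx":0,"wy":0,"wz":0}]' 5
```

```text
clock: 13.8
tool_pos: [0.5346, 0.1592, 0.1719]
tool_rot: [-0.117, 2.165, -2.166]
wrist_force: [0.4, -0.2, 4.5]
finger_gap: 0.0095
clock: 14.22
tool_pos: [0.5325, 0.1585, 0.1678]
tool_rot: [-0.126, 2.166, -2.173]
wrist_force: [0.6, 0.7, -0.7]
finger_gap: 0.0502
```

```bash
python3 -m inch '[{"x":0,"y":-0.5,"z":0,"wx":0,"wy":0,"wz":0},{"x":0,"y":-1,"z":0,"wx":0,"wy":0,"wz":0},{"x":0,"y":-1.5,"z":0,"wx":0,"wy":0,"wz":0},{"x":0,"y":-2,"z":0,"wx":0,"wy":0,"wz":0},{"x":0,"y":-2,"z":0,"wx":0,"wy":0,"wz":0},{"x":0,"y":-2,"z":0,"wx":0,"wy":0,"wz":0},{"x":0,"y":-2,"z":0,"wx":0,"wy":0,"wz":0},{"x":0,"y":0,"z":0,"wx":0,"wy":0,"wz":0}]'
python3 - <<'E'
from h import *
from cell import imaging
plan((.533,.158,.3),np.radians(6.15))
c=imaging.camera('side')['color'][:,:,::-1]; cv2.imwrite("pics/side8.png",c)
cv2.imwrite("pics/g8.png",cv2.resize(c[180:270,180:270],None,fx=6.5,fy=6.5,interpolation=2))
E
```

```text
clock: 14.88
tool_pos: [0.5323, 0.1585, 0.2853]
tool_rot: [-0.129, 2.167, -2.175]
wrist_force: [0.2, -0.2, 1.1]
finger_gap: 0.0501
tcp [0.5323 0.1585 0.2853] t 14.8833 F [ 0.204  -0.1537  1.1148] gap 0.0500589132285484
axes cols
 [[-0.9941 -0.0103  0.1079]
 [-0.1079 -0.0042 -0.9942]
 [ 0.0107 -0.9999  0.0031]]
delta cm [-0.0434 -1.4746  0.0648] turn [-0.0031  0.0008  0.0107] joints [ 0.1887  0.1036  1.2471 -0.0023  1.8018  1.6508]
```

View pics/g8.png

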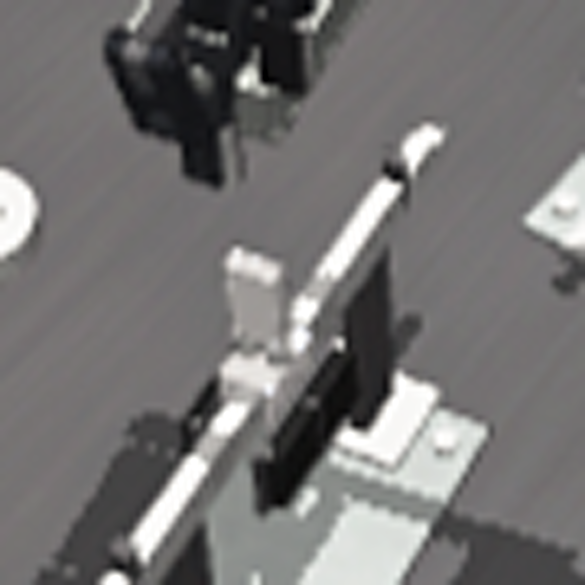

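View pics/side8.png

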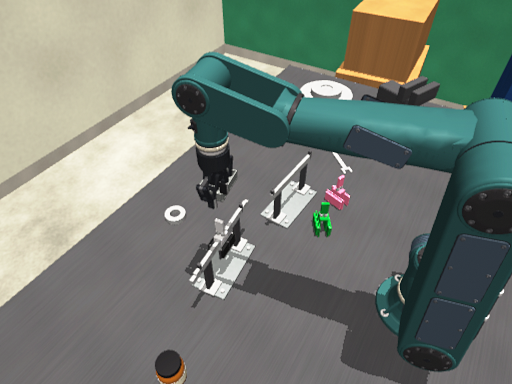

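```bash
python3 -m inch '[{"x":1.5,"y":-1,"z":1.5,"wx":0,"wy":0,"wz":0},{"x":2.5,"y":0,"z":2.5,"wx":0,"wy":0,"wz":0},{"x":2.5,"y":0,"z":2.5,"wx":0,"wy":0,"wz":0},{"x":2.5,"y":0,"z":2.5,"wx":0,"wy":0,"wz":0},{"x":2.5,"y":0,"z":2.5,"wx":0,"wy":0,"wz":0},{"x":2.0,"y":0,"z":2.5,"wx":0,"wy":0,"wz":0},{"x":1.5,"y":0,"z":1.5,"wx":0,"wy":0,"wz":0},{"x":0,"y":0,"z":0,"wx":0,"wy":0,"wz":0}]'
python3 - <<'E'
from h import *
from cell import imaging
for n,(u,v) in dict(side=(185,190),top=(145,170)).items():
    c=imaging.camera(n)['color'][:,:,::-1]; cv2.imwrite(f"pics/{n}9.png",c)
    o=cv2.resize(c[v:v+60,u:u+90] if n=='top' else c[v:v+80,u:u+70],None,fx=7 if n=='side' else 8,fy=7 if n=='side' else 8,interpolation=2); cv2.imwrite(f"pics/{n}9c.png",o)
E
```

```text
clock: 15.6
tool_pos: [0.392, -0.0167, 0.2865]
tool_rot: [-0.152, 2.171, -2.18]
wrist_force: [0.2, 0.5, -0.3]
finger_gap: 0.0503
```

View pics/side9c.png

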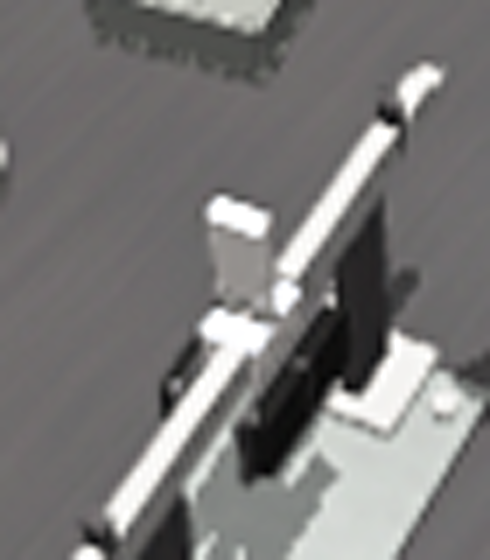

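View pics/top9c.png

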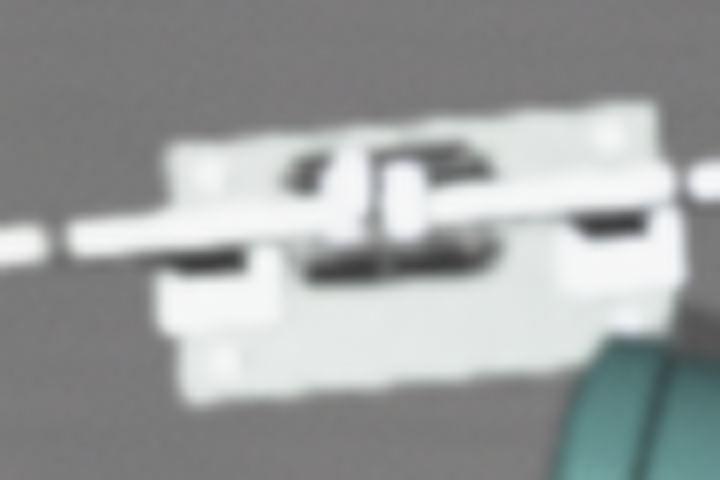

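Run:
```python
from h import *
print("A tab",tri((296.2,155.3),(310,212.5)),"B tab",tri((218.6,220.4),(188,193.2)))
# predicted tab/saddle in side, seated vs not, at TCP y .1585
for z in(0.208,.214): print(z,proj('side',(.5325,.1585,z)),atz('side',(218.6,220.4),z),atz('top',(188,193.2),z))
a=cv2.imread("pics/side0.png")
b=cv2.imread("pics/side9.png")
A=cv2.resize(a[145:200,265:320],None,fx=7,fy=7,interpolation=2);B=cv2.resize(b[210:265,192:247],None,fx=7,fy=7,interpolation=2)
cv2.imwrite("pics/cmp.png",np.hstack([A,B]))
```

```text
A tab [ 0.48325236 -0.19651911  0.20998795] B tab [0.53555699 0.15970696 0.20841584]
0.208 [219.6258686  220.63108599] [0.53534929 0.15927459 0.208     ] [0.53595519 0.15995878 0.208     ]
0.214 [219.47341968 219.16297403] [0.53194109 0.16332751 0.214     ] [0.53520912 0.15901567 0.214     ]
```

View pics/cmp.png

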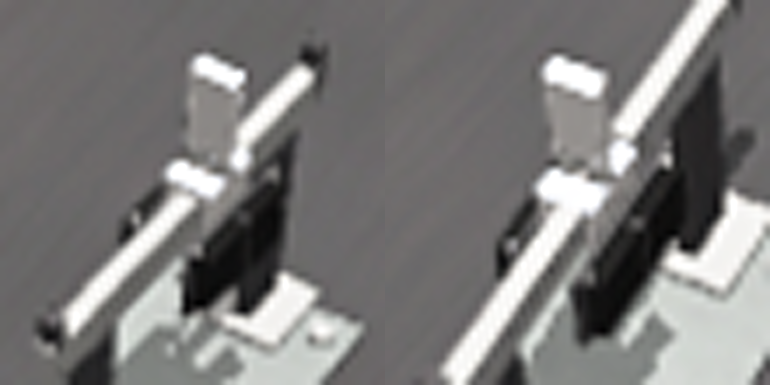

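View pics/side9.png

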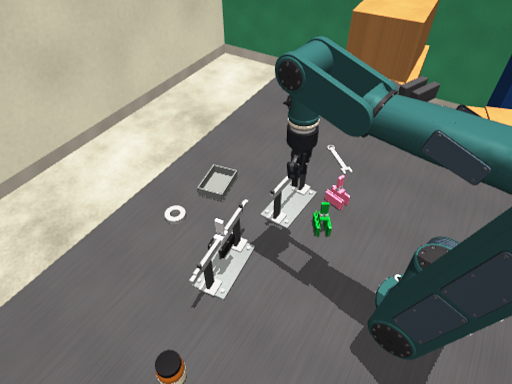

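View pics/top9.png

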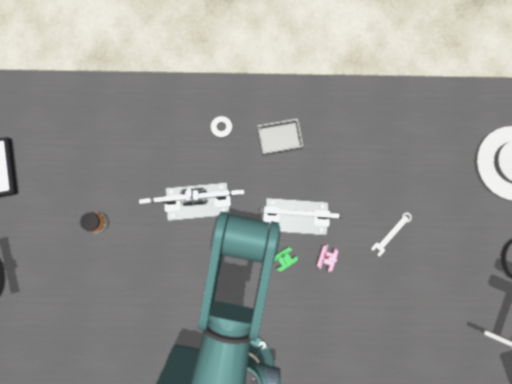

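Run:
```python
from cell import order, readout
print(readout.sense()['dq'].round(3)); print(order.close_job())
```

```text
[ 0.033  0.027 -0.026  0.009 -0.004  0.003]
the job is handed in; nothing more can be done
None
```

The carrier is seated in the gap on rail_b, released, with the gripper clear of everything. I lifted it over rail_a's end stop, set it down about 74 mm from rail_b's middle and slid it under roughly 14–16 N of estimated load. It dropped in at about y = 0.159 m. The job was handed in at about 16 s of the 54 s allowed.

**Drop into the gap:**
- When it dropped, the tool jumped about 5 mm forward and 2 mm down. The side force rose to 16.5 N against the gap's end, below the 25 N limit.
- Once that force was released, the downward push read about 4 N, against 9 N before the drop. That matches a 6 mm drop.
- I judged the load on the rail from the readings between moves, so a brief peak inside a move would not show.

**After letting go:**
- Two views put the top of the tab at 0.208 m, which is the seated height. The same two views gave 0.210 m on rail_a, where 0.214 m was expected, so on its own this check is weak.
- The side view shows the saddle sitting down into the running edge and the carrier looking level.
- The bystanders and the green and pink look-alikes appear unmoved.

**Checks that disagreed:**
- The two cameras differed by about 3 mm across the rail. I relied on a close side view to line the carrier up before lowering it.
- The force along the rail while sliding was 8–11 N, somewhat above half the load; I did not find the cause.

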